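# Load the vial reader and rehang its lift-off door

## Task

Get the vial reader ready for a measurement. First turn the parts carousel by its knob until the glass vial stands in the middle of the open front of its clear cover (leave the cork in its cup), take the vial out there and stand it upright, fully down in the reader's black socket; then lift the door out of its holder, lower it while open with both hinge knuckles onto the reader's two hinge pins until it is fully seated, and swing it fully shut under the lip. Leave the other things on the bench where they are, and let go of everything.

Things in the scene. Friction and masses are not known exactly. Their poses are not given: they have to be found in the camera images.
- reader: Fixed vial reader, an open-topped bay 160x205 mm, walls 90 mm high at the back and sides. Origin on the hinge axis at bench level; x points into the bay, z up; the doorway is the plane x = 0 and runs from the hinge axis along -y. Two upright hinge pins, one above the other, stand on the axis, on brackets jutting from a post at y 13 to 31, x -8 to 16 mm, 145 mm high.
- door_stop (a point): On the latch post's stop face (reader frame x 4, y -149 mm, 80 mm up), against which the door shuts. The post (y -140 to -158 mm) carries a lip (x -14 to 20 mm, underside 139 mm, top 147 mm above the bench) over the shut door's top edge, so the door cannot be lowered on while in its shut position. Axes as the reader.
- seat_low (a point): Foot of the lower hinge pin: centre of the shoulder on which the lower knuckle comes to rest, 25 mm above the bench. The pin is 7 mm in diameter and stands 16 mm above this point, the last 5 mm tapering to 2.8 mm.
- seat_high (a point): Foot of the upper, equal hinge pin, 100 mm above the bench, same axis. Its bracket's underside is at 94 mm, so the lower knuckle cannot pass it from above: bring the door in sideways, raised 16 to 51 mm above its seated height (30 is good), the lower knuckle between lower pin tip and upper bracket, then lower it.
- socket_floor (a point): Floor centre of the vial's socket, on a black round pedestal 44 mm wide in the reader's bay (62 mm behind the doorway, 80 mm from the hinge axis). Round hole 20 mm in diameter, 20 mm deep: floor 45 mm, mouth 65 mm above the bench; open above.
- door: Loose door, 0.18 kg. Origin on the knuckle axis at the lower knuckle's underside; z up, panel along -y, outer face -x. Panel 8 mm thick about x = 0, y -12 to -152, z -5 to 110 mm. Shut: axes parallel to the reader's; open: turned clockwise from above, free edge towards the robot. On the pins it swings easily and stays where left. A pull knob (14 mm wide, y -138, z 60) stands 15 mm off the outer face.
- knuckle_low (a point): Centre of the underside of the door's lower knuckle, at the door's origin, axes as the door. The knuckles are steel tubes, 18.6 mm outside, bore 10.6 mm, 18 mm tall. Hung: this point lies on point seat_low.
- knuckle_high (a point): Centre of the underside of the door's upper knuckle, 75 mm above point knuckle_low along the knuckle axis. Hung: on point seat_high.
- door_grip (a point): Middle of the door panel's thickness, 82 mm along -y from the knuckle axis, 12 mm below the panel's top edge (98 mm above the lower knuckle's underside), above the centre of mass: a good place to pinch the 8 mm panel from above. Axes as the door.
- door_edge (a point): Middle of the door's free edge, 152 mm from the knuckle axis, 52.5 mm above the underside of the lower knuckle.
- door_holder: Fixed black holder in which the door stands upright at the start: base 80x100x10 mm, two rails up to 42 mm above the bench with a slot 10.5 mm wide along its y axis. The door stands 32 mm deep in the slot, axes parallel to the holder's, knuckles beyond its +y end. Origin: middle of its underside.
- carousel_base: Fixed carousel base, 194 mm in diameter, origin in the middle of its underside, z up; its open front lies towards -x. A clear flat cover (81 to 84 mm above the bench, out to 92 mm from the axis) lies over the cups except within 60 degrees either side of the front; three thin posts hold it (86 mm high).
- carousel (a joint): Angle of the carousel's rotor, rad: 0 at the start, grows counter-clockwise seen from above, range +-6.2; it stays where it is left (friction 0.05 N m).
- carousel_knob (a point): On the rotor's axis, 107 mm above the bench: the height to grip the round black knob from above (28 mm in diameter, 90 to 117 mm above the bench). It turns the rotor with five white cups, centred 68 mm from the axis (31 mm outside, 26 mm inside; rim 40 mm, floor 21 mm above the bench).
- vial_mid (a point): Centre, half-way up, of the loose capped glass vial, 16 mm in diameter, 53 mm tall, 20 g, standing in a carousel cup (it can slide a few mm there) under one side of the cover, left or right; z along it.
- vial: The same vial; origin in the middle of its underside, 26.5 mm below point vial_mid.
- cork_mid (a point): Centre of a loose brown cork, 24 mm in diameter, 44 mm tall, in the cup on the carousel's other side; it must stay in its cup and rides along when the carousel turns.
- the_funnel: White funnel standing mouth down, 69 mm wide, 68 mm tall; bystander. Origin under its centre.
- the_marker: Marker pen lying on the bench, 134 mm long; bystander.
- the_tape: Roll of tape lying flat, 68 mm wide, 18 mm tall; bystander.
- the_screwdriver: Screwdriver lying on the bench, 155 mm long; bystander.

How it is judged:
On the way, in this order (a step that is already met when the one before it is completed fails the run):
1. the carousel is turned so that the vial stands in its cup in the middle of the cover's open front (x of vial_mid in the frame of carousel_base below -0.052 m and y of vial_mid in the frame of carousel_base between -0.022 and 0.022 m and z of vial_mid in the frame of carousel_base below 0.053 m and (value of joint carousel above 0.7 rad or value of joint carousel below -0.7 rad)), for 0.2 s.
2. the vial stands fully down in the reader's socket (horizontal distance between vial_mid and socket_floor below 0.007 m and z of vial_mid in the frame of socket_floor below 0.032 m and angle between vial_mid's own z axis and vertical below 0.2 rad), for 0.2 s.
3. the door is on both hinge pins, fully seated (horizontal distance between knuckle_low and seat_low below 0.004 m and horizontal distance between knuckle_high and seat_high below 0.004 m and z of knuckle_low in the frame of seat_low below 0.004 m and z of knuckle_high in the frame of seat_high below 0.004 m and angle between knuckle_low's own z axis and vertical below 0.1 rad), for 0.2 s.
At the end, for the whole second after the job is handed in: The vial is upright (0.2 rad) and fully down in the socket; both door knuckles are on their pins (4 mm) and down on their shoulders (4 mm); the door is shut, its free edge within 12 mm of the doorway plane; door and vial are at rest; the cork is still in its cup (all of step 2 and all of step 3 and x of door_edge in the frame of reader between -0.012 and 0.012 m and y of door_edge in the frame of reader below -0.13 m and linear speed of each of door, vial below 0.02 m/s and horizontal distance between cork_mid and carousel_knob below 0.08 m and height (world z) of cork_mid below 0.05 m); the robot touches nothing.
It fails at once if the funnel is pushed aside (more than 3 cm) (distance of the_funnel from where it was at the start of the episode above 0.03 m).
It fails at once if the marker is pushed aside (more than 3 cm) (distance of the_marker from where it was at the start of the episode above 0.03 m).
It fails at once if the tape is pushed aside (more than 3 cm) (distance of the_tape from where it was at the start of the episode above 0.03 m).
It fails at once if the screwdriver is pushed aside (more than 3 cm) (distance of the_screwdriver from where it was at the start of the episode above 0.03 m).
It also fails if it takes over 72 s, if anything falls off the work surface, if the arm or the gripper's body presses on something with over 40 N, if the wrist force passes 120 N, or if a joint passes its speed limit or range.

## Robot

A 6-joint arm with a two-finger parallel gripper is mounted at the origin on a cart in front of the work surface, level with it; the furniture and walls round the work are solid. World frame = base frame: x ahead of the robot, y to its left, z up, the work surface at z = 0. Lengths are in m, angles in rad, forces in N, time in s.
With the tool pointing down it reaches from about 0.375 to 0.925 m from the base axis. Payload 5.7 kg.
Tool frame: the origin (TCP) lies midway between the tips of the shut fingers; the grasp point (between the pads) lies 19 mm behind it; x points along the fingers, y is the direction in which the jaws open and shut, and the axes are right-handed (so a half turn about x gives the same grasp; the last joint's range is limited). The gripper opens to 85 mm and grips with 20 to 120 N. Pads are 22 mm wide; open, the fingers measure 114 mm over their backs; the gripper's body (76 mm by 85 mm) begins 54 mm behind the grasp point. The pads swing forward as they close: fully open they stand 13 mm farther back than shut.
Start: joints at [1.199, 0.359, 1.51, -0, 1.272, -0.115], TCP at [0.152, 0.58, 0.201] pointing down, gripper open.
Joint ranges: [-2.97, 2.97], [-1.01, 2.36], [0.21, 2.38], [-0.96, 4.11], [0.2, 2.71], [-2.98, 2.98]. Speed limits (rad/s): [2.39, 2.39, 3.14, 3.14, 3.14, 3.14].

## Interface

Orientations are given as [roll, pitch, yaw] about the fixed x, y, z axes, in that order (R = Rz(yaw) Ry(pitch) Rx(roll)).
In Python, from workcell import * gives the robot as it stands.
- The arm moves only by the tool arm_command, never from a script. Its argument "moves" is a list of rows, each an object with "translation": the shift along the tool's x, y, z in cm, a list of three; "angular": the turn, a rotation vector about the tool's x, y, z in rad, a list of three. A call has exactly 10 rows; each row is the pose to reach, as a shift and turn from the pose commanded when the call began, along the tool's axes at that moment; what a row does not reach only later rows make up. A row lasts 1/8 s, in which the tool goes at most 62.5 mm and 10.7 degrees, less where a joint would pass 70% of its speed; a pose out of reach is approached as far as the arm can. A call with a gripper value outside its range is refused whole. "jaw" is the finger opening in cm, from 0 to 8.54, set as the call begins (left out, the last holds). The fingers move at their own pace and stop on an object; "newtons" is the grip in N (left out, the last holds). Time passes only in rows, so rows that repeat a pose let the fingers close, or fill a call up. It gives the time, the measured TCP pose, the force and the opening at its end, in the units of the state.
- get_obs(): the state, without advancing time (a new reading comes with each control period).
- read_camera(name): name is "side" or "top"; returns a dict with "color" (480x640x3 uint8, red, green, blue), "z_map" (480x640 float32, m along the optical axis (not along the pixel's ray), 0 where there is no reading), "intrinsics" (3x3 intrinsics, pixels), "D" ([k1, k2, p1, p2, k3] as OpenCV has them; the pictures are not rectified), "R" (3x3) and "t" (3): a world point X has camera coordinates R X + t. Camera axes: x right, y down, z forward; pixel columns grow to the right and rows downward; lengths in m; the calibration is good to about 2 mm. A picture is of the moment at which its call begins.
- close_job(): hands the job in, once; it reports no verdict.
The state is a dict: "t": time; "qpos": joint angles; "qvel": joint speeds; "tau": joint torques, N m; "position": TCP position; "tool_rot": TCP orientation; "wrist_force": force on the tool from outside, world axes, zero at the start; "moment": the same for the moment, N m; "finger_gap": opening from 0.0 (shut) to 1.0 (fully open).
Only numpy, scipy, OpenCV 4.12 (cv2) and the standard library are available. Lean on these libraries where they do the work, as an engineer would, in place of code of your own. Each camera call takes 0.05 s, during which the arm holds its last target. There are 200 camera calls.

## Working session

There is one attempt and no reset: what is moved stays moved. The work goes in short steps, Python scripts to look and compute and a tool call to move; the robot and the scene stay as the last step left them, time stands still between calls to the robot, and variables do not carry over. Pictures are saved under pics/ and viewed, about 8 in all and at most 12, crops included, and the job is handed in when it is done.

Besides the shell and the picture viewer there is one more tool, called as name([rows], argument=value, ...), one row to a line, values as JSON. arm_command: Moves the arm, as the interface text tells. Its arguments: {"type":"object","properties":{"moves":{"type":"array"},"jaw":{"type":"number"},"newtons":{"type":"number"}},"required":["moves"]}

```bash
ls; mkdir -p pics; python3 - <<'E'
from workcell import *
import cv2,numpy as np
o=get_obs();print(o)
for n in("side","top"):
    r=read_camera(n);cv2.imwrite(f"pics/{n}0.png",r["color"][:,:,::-1]);np.savez(f"{n}0.npz",**r)
    print(n,r["intrinsics"],r["D"],r["R"],r["t"],-np.array(r["R"]).T@r["t"])
E
```

```text
pics
{'t': 0.0, 'qpos': array([ 1.19891489e+00,  3.59475225e-01,  1.51144400e+00,  5.63969811e-06,
        1.27251080e+00, -1.15095612e-01]), 'qvel': array([-6.13398334e-04,  2.72452828e-04, -9.13792418e-04,  6.58823586e-05,
        8.75008706e-05, -6.17652040e-04]), 'tau': array([-1.50092328e-03, -5.27625310e+01, -2.78613281e+01, -1.02675053e-04,
        1.26710522e-02,  4.33728317e-06]), 'position': array([0.1521147 , 0.57962891, 0.20046697]), 'tool_rot': array([-1.68882417,  1.56895895, -1.94561166]), 'wrist_force': array([-0.55600137,  0.08533181, -0.38006445]), 'moment': array([-0.0322259 ,  0.01391236,  0.05246265]), 'finger_gap': 0.9968038558142857}
side [[540.67721801   0.         308.07313656]
 [  0.         540.67721801 244.21739926]
 [  0.           0.           1.        ]] [-0.04479478  0.          0.          0.          0.        ] [[-0.8934777  -0.44909415  0.00347055]
 [-0.16336417  0.31779712 -0.9339792 ]
 [ 0.41834167 -0.83505655 -0.35731053]] [0.51312897 0.15921094 1.65507729] [-0.20790914  1.56192956  0.73829541]
top [[558.77774809   0.         320.26201879]
 [  0.         558.77774809 238.13486901]
 [  0.           0.           1.        ]] [-0.08158967  0.          0.          0.          0.        ] [[-2.09713891e-02 -9.99771178e-01 -4.21804808e-03]
 [-9.79814969e-01  2.13913497e-02 -1.98758742e-01]
 [ 1.98803491e-01 -3.53402561e-05 -9.80039372e-01]] [0.10386227 0.54694758 1.36255532] [0.26720481 0.09218671 1.44450657]
```

View pics/top0.png

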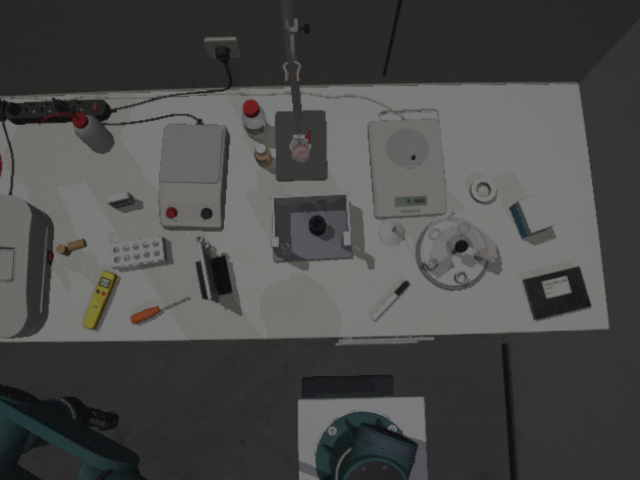

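View pics/side0.png

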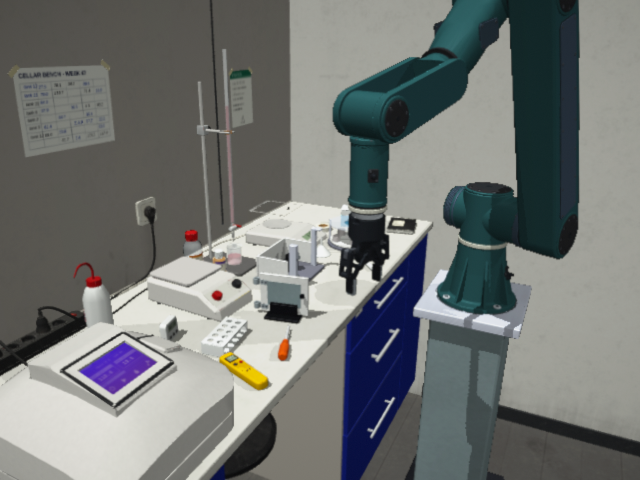

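```bash
cat > h.py <<'E'
import numpy as np,cv2
class Cam:
    def __init__(s,r):
        s.K=np.array(r["intrinsics"]);s.D=np.array(r["D"]);s.R=np.array(r["R"]);s.t=np.array(r["t"]);s.z=r["z_map"];s.c=r["color"];s.o=-s.R.T@s.t
    def proj(s,X):
        return cv2.projectPoints(np.atleast_2d(np.float64(X)),cv2.Rodrigues(s.R)[0],s.t,s.K,s.D)[0][:,0]
    def ray(s,uv):
        n=cv2.undistortPoints(np.float64(uv).reshape(-1,1,2),s.K,s.D)[:,0]
        return np.c_[n,np.ones(len(n))]@s.R
    def atz(s,uv,z):
        d=s.ray(uv);return s.o+d*((z-s.o[2])/d[:,2])[:,None]
    def cloud(s):
        v,u=np.mgrid[:480,:640];n=s.ray(np.c_[u.ravel(),v.ravel()]);return (s.o+n*s.z.reshape(-1,1)).reshape(480,640,3)
def load(n): return Cam(np.load(n,allow_pickle=True))
def tri(c1,p1,c2,p2):
    d=[c.ray([p])[0] for c,p in((c1,p1),(c2,p2))];d=[x/np.linalg.norm(x) for x in d]
    A=[np.eye(3)-np.outer(x,x) for x in d]
    X=np.linalg.solve(A[0]+A[1],A[0]@c1.o+A[1]@c2.o)
    return X,[c.proj(X)[0].round(1) for c in(c1,c2)]
def crops(fn,L,f,w=400,h=300):
    out=[]
    for c,u,v in L:
        a=c.c[v:v+h//f+1,u:u+w//f+1,::-1];a=cv2.resize(a,None,fx=f,fy=f,interpolation=cv2.INTER_CUBIC)[:h,:w]
        a=(255*(a/255.)**.6).astype(np.uint8)
        for k in range(0,w//f,10): cv2.putText(a,str(u+k),(k*f,8),0,.3,(0,0,255),1);cv2.line(a,(k*f,9),(k*f,13),(0,0,255),1)
        for k in range(10,h//f,10): cv2.putText(a,str(v+k),(0,k*f),0,.3,(0,0,255),1)
        out.append(a)
    if len(out)==4: out=np.vstack([np.hstack(out[:2]),np.hstack(out[2:])])
    else: out=np.hstack(out)
    cv2.imwrite(fn,out)
E
python3 - <<'E'
from h import *
T=load("top0.npz");S=load("side0.npz")
crops("pics/c1.png",[(T,408,207),(T,262,190),(T,185,230),(S,235,230)],4)
print(T.proj([[.5,0,0],[.6,0,0],[.5,.3,0]]),S.proj([[.5,0,0],[.5,.3,0]]))
P=T.cloud()
for y in (-.2,-.1,0,.1,.2,.3): pass
m=(P[...,2]>0.08)&(P[...,2]<.16)&(P[...,0]>.35)&(P[...,0]<.75)
for nm,u0,u1,v0,v1 in(("car",408,505,205,295),("rd",262,362,188,270),("door",185,240,228,308)):
    q=P[v0:v1,u0:u1][m[v0:v1,u0:u1]]
    print(nm,len(q),q.min(0).round(3),q.max(0).round(3),q.mean(0).round(3))
E
```

```text
[[355.93536871 259.92632166]
 [354.6692696  222.70224651]
 [241.4544214  262.34604016]] [[327.3252978  266.69962896]
 [285.19020092 302.10202787]]
car 2420 [ 0.462 -0.344  0.08 ] [ 0.608 -0.159  0.126] [ 0.537 -0.249  0.087]
rd 743 [0.511 0.017 0.08 ] [0.658 0.215 0.153] [0.588 0.122 0.106]
door 426 [0.395 0.354 0.08 ] [0.55  0.398 0.133] [0.469 0.372 0.113]
```

View pics/c1.png

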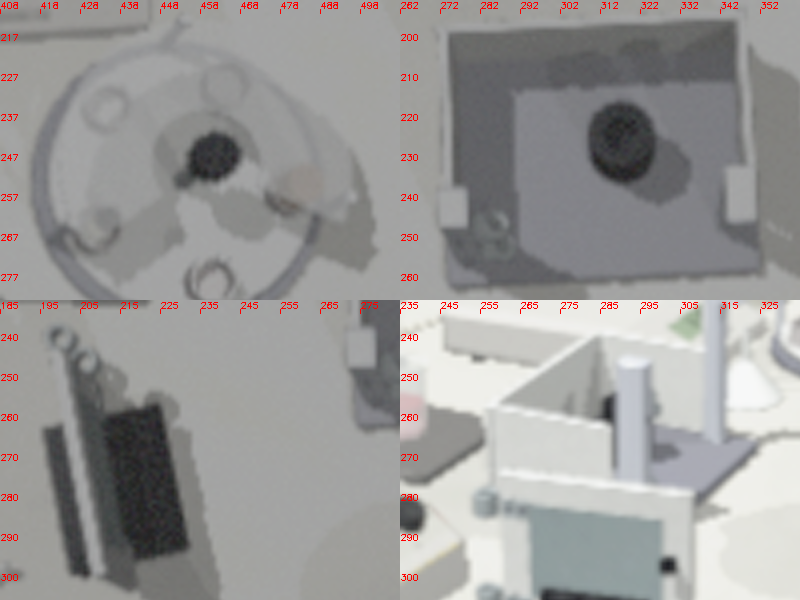

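```bash
cat > fit.py <<'E'
from h import *
from scipy.optimize import minimize,differential_evolution
T=load("top0.npz");S=load("side0.npz");P=T.cloud()
def cl(z0,z1,x,y,P=P):
    m=(P[...,2]>z0)&(P[...,2]<z1)&(P[...,0]>x[0])&(P[...,0]<x[1])&(P[...,1]>y[0])&(P[...,1]<y[1]);return P[m],m
q,_=cl(.075,.1,(.4,.68),(-.38,-.1))
print("cover z",np.median(q[:,2]),len(q))
g=np.zeros((480,640),bool);_,g=cl(.07,.2,(.4,.68),(-.38,-.1))
v,u=np.mgrid[200:300,405:510];uv=np.c_[u.ravel(),v.ravel()];W=T.atz(uv,.084)[:,:2];G=g[200:300,405:510].ravel()
def cost(p):
    d=W-p[:2];r=np.hypot(*d.T);a=np.abs(np.angle(np.exp(1j*(np.arctan2(d[:,1],d[:,0])-p[2]))))
    M=(r<.092)&(a>np.pi/3)|(r<.014)
    w=r<.13
    return np.mean((M!=G)[w])
best=differential_evolution(cost,[(.48,.6),(-.3,-.2),(2,4.3)],seed=0,tol=1e-8,popsize=30);print("carousel",best.x,best.fun)
kn,_=cl(.105,.13,(.4,.68),(-.38,-.1));print("knob",kn.mean(0),len(kn),np.median(kn[:,2]))
for nm,x,y in(("hpost",(.48,.62),(.16,.24)),("lip",(.48,.62),(-.02,.08))):
    a,_=cl(.13,.165,x,y);print(nm,len(a),np.median(a,0),a.min(0),a.max(0))
a,_=cl(.055,.075,(.53,.65),(.05,.16));print("ped",len(a),np.median(a,0),a.min(0),a.max(0))
a,_=cl(.115,.135,(.36,.58),(.32,.45));print("door top",len(a),np.median(a[:,2]),a.min(0),a.max(0))
c=a.mean(0);e=np.linalg.svd(a[:,:2]-c[:2])[2][0];print(c,e,np.degrees(np.arctan2(e[1],e[0])))
for w in range(225,305,4): print(w,[(i,int(1000*P[w,i,2])) for i in range(190,232,3)]) if w<262 else 0
E
python3 fit.py
```

```text
cover z 0.08458005788106382 2426
carousel [ 0.51205728 -0.25141165  3.21997312] 0.04034200385356455
knob [ 0.51023768 -0.25092819  0.11674427] 122 0.11736658072808148
hpost 89 [0.52358533 0.19951973 0.14442895] [0.51144878 0.19098633 0.13001594] [0.53655019 0.20978337 0.15063629]
lip 109 [0.52904757 0.02886765 0.14661246] [0.51211933 0.01957071 0.13771371] [0.54702435 0.03820046 0.15299371]
ped 224 [0.58785671 0.10218118 0.06478849] [0.563662   0.07922618 0.05509061] [0.64999591 0.15993718 0.0749719 ]
door top 229 0.12471858795456292 [0.39580279 0.35503652 0.1153531 ] [0.52946378 0.39024152 0.13306422]
[0.46132985 0.37168201 0.12422692] [-0.97763156 -0.21032483] -167.85861134564107
225 [(190, 47), (193, 47), (196, 40), (199, 49), (202, 47), (205, 47), (208, 48), (211, 51), (214, 52), (217, 49), (220, 43), (223, 21), (226, 6), (229, 0)]
229 [(190, 24), (193, 28), (196, 32), (199, 29), (202, 23), (205, 24), (208, 28), (211, 35), (214, 31), (217, 32), (220, 32), (223, 21), (226, 0), (229, 0)]
233 [(190, 0), (193, 4), (196, 0), (199, -3), (202, 3), (205, 0), (208, -2), (211, 4), (214, 0)
[... 435 characters left out ...]
, 36), (211, -1), (214, 0), (217, 2), (220, 4), (223, 0), (226, 2), (229, 1444)]
249 [(190, -3), (193, 1), (196, 3), (199, 123), (202, 113), (205, 67), (208, 18), (211, 2), (214, 2), (217, 3), (220, 1), (223, 0), (226, 2), (229, 4)]
253 [(190, 0), (193, -1), (196, 1), (199, 127), (202, 128), (205, 85), (208, 40), (211, 1), (214, -1), (217, 6), (220, -4), (223, -1), (226, -2), (229, -3)]
257 [(190, -2), (193, 0), (196, -2), (199, 0), (202, 131), (205, 98), (208, 50), (211, -1), (214, -1), (217, 8), (220, 11), (223, 9), (226, -4), (229, 0)]
261 [(190, -1), (193, -4), (196, -4), (199, 0), (202, 122), (205, 107), (208, 64), (211, 45), (214, 43), (217, 8), (220, 4), (223, 7), (226, -4), (229, 1)]
```

```bash
python3 - <<'E'
from h import *
T=load("top0.npz");C=np.array([.5112,-.2512])
a=T.c[205:300,408:508,::-1];f=8;a=cv2.resize(a,None,fx=f,fy=f,interpolation=cv2.INTER_CUBIC)
a=(255*np.clip(a/255.*1.2,0,1)**.7).astype(np.uint8)[:600]
for k in range(0,100,10): cv2.putText(a,str(408+k),(k*f,8),0,.35,(0,0,255),1);cv2.putText(a,str(205+k),(0,k*f),0,.35,(0,0,255),1)
cv2.imwrite("pics/car.png",cv2.copyMakeBorder(a,0,0,0,0,0))
S=load("side0.npz")
# reader, check side projection
for p in ([432,233],[463,227],[428,264],[459.5,277],[480,254]):
    w=T.atz([p],.040)[0,:2]-C;print(p,np.hypot(*w).round(4),np.degrees(np.arctan2(w[1],w[0])).round(1))
print("knuckle", T.atz([[200.8,240.2]],.108),T.atz([[206.5,245.5]],.033))
E
```

```text
[432, 233] 0.0733 49.0
[463, 227] 0.0676 -23.0
[428, 264] 0.0775 114.6
[459.5, 277] 0.068 -173.1
[480, 254] 0.066 -98.3
knuckle [[0.53954561 0.38488339 0.108     ]] [[0.54054572 0.38617464 0.033     ]]
```

View pics/car.png

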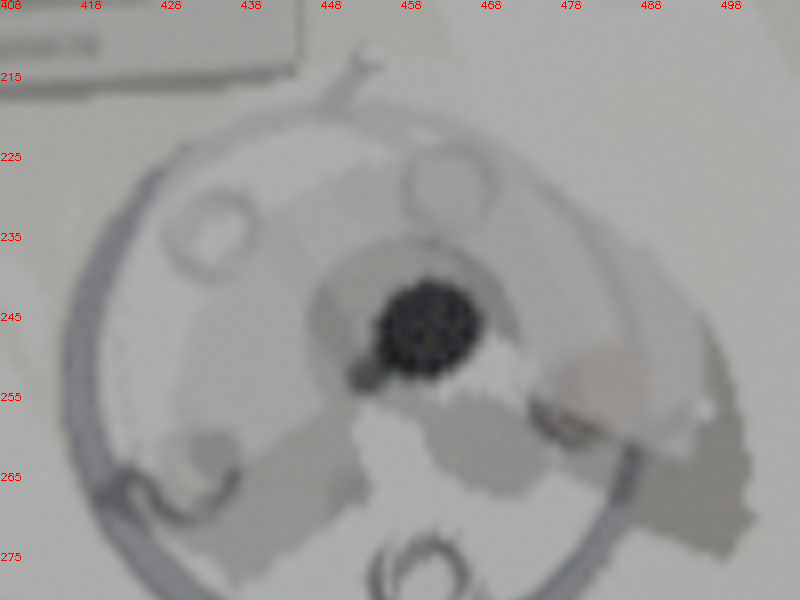

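```bash
cat >> h.py <<'E'
from scipy.spatial.transform import Rotation as Ro
def pose():
    from workcell import get_obs
    o=get_obs();return o,np.array(o["position"]),Ro.from_euler("xyz",o["tool_rot"]).as_matrix()
def to(*targets):
    """targets: (x,y,z,jaw azimuth deg or None)"""
    o,p,R=pose();y=R[:,1];print("t",round(o["t"],2),"p",p.round(4),"az",np.degrees(np.arctan2(y[1],y[0])).round(1),"tilt",np.degrees(np.arccos(-R[2,0])).round(2),"q6",o["qpos"][5].round(2),"q",np.round(o["qpos"],2),"gap",round(o["finger_gap"]*8.54,2),"F",np.round(o["wrist_force"],1))
    for x,yy,z,a in targets:
        a=np.degrees(np.arctan2(y[1],y[0])) if a is None else a
        a=np.radians(a);Y=np.array([np.cos(a),np.sin(a),0]);X=np.array([0,0,-1.]);W=np.c_[X,Y,np.cross(X,Y)]
        print((x,yy,z),"tr",(R.T@(np.array([x,yy,z])-p)*100).round(2),"ang",Ro.from_matrix(R.T@W).as_rotvec().round(3))
E
python3 - <<'E'
from h import *
T=load("top0.npz");C=np.array([.5112,-.2512])
for p,z in ([434,235],.04),([464,228],.04),([433,264],.04),([460,278],.04),([479,256],.04),([434.5,262],.074),([484,253],.065),([460.5,247],.117):
    w=T.atz([p],z)[0,:2];d=w-C;print(p,w,np.hypot(*d).round(4),np.degrees(np.arctan2(d[1],d[0])).round(1))
o,p,R=pose();print(R.round(3))
to((.46,.25,.22,None),(.511,-.251,.16,None))
E
```

```text
[434, 235] [ 0.55395417 -0.20075033] 0.0661 49.7
[464, 228] [ 0.57073258 -0.27998258] 0.0661 -25.8
[433, 264] [ 0.47862379 -0.19359589] 0.0662 119.5
[460, 278] [ 0.44109459 -0.26046995] 0.0707 -172.5
[479, 256] [ 0.49653733 -0.31352533] 0.064 -103.2
[434.5, 262] [ 0.4784447  -0.19073076] 0.0688 118.4
[484, 253] [ 0.49981391 -0.31964535] 0.0694 -99.4
[460.5, 247] [ 0.50712301 -0.24758834] 0.0054 138.5
[[-0.001  0.254  0.967]
 [-0.002  0.967 -0.254]
 [-1.    -0.002 -0.   ]]
t 0.1 p [0.1522 0.5797 0.2005] az 75.3 tilt 0.09 q6 -0.12 q [ 1.2   0.36  1.51  0.    1.27 -0.12] gap 8.53 F [ 0.9 -0.4 -1.3]
(0.46, 0.25, 0.22) tr [ -1.91 -24.07  38.15] ang [-0.    -0.     0.002]
(0.511, -0.251, 0.16) tr [  4.16 -71.22  55.81] ang [-0.    -0.     0.002]
```

arm_command([
  {"translation":[-1.9,-24,38],"angular":[1.3,0,0]},
  {"translation":[-1.9,-24,38],"angular":[1.3,0,0]},
  {"translation":[-1.9,-24,38],"angular":[1.3,0,0]},
  {"translation":[-1.9,-24,38],"angular":[1.3,0,0]},
  {"translation":[-1.9,-24,38],"angular":[1.3,0,0]},
  {"translation":[-1.9,-24,38],"angular":[1.3,0,0]},
  {"translation":[-1.9,-24,38],"angular":[1.3,0,0]},
  {"translation":[4.1,-71.2,55.8],"angular":[2.97,0,0]},
  {"translation":[4.1,-71.2,55.8],"angular":[2.97,0,0]},
  {"translation":[4.1,-71.2,55.8],"angular":[2.97,0,0]},
], jaw=6)

```text
t: 1.35
position: [0.4724, 0.0738, 0.1978]
tool_rot: [-0.627, 1.571, -2.753]
wrist_force: [1.0, -0.5, -0.1]
finger_gap: 0.7
```

```bash
python3 -c "
from h import *
to((.5105,-.251,.16,-95),(.5105,-.251,.088,-95))"
```

```text
t 1.35 p [0.4724 0.0738 0.1978] az -31.8 tilt 0.01 q6 0.56 q [ 0.01  0.19  1.77 -0.    1.19  0.56] gap 5.98 F [ 1.  -0.5 -0.1]
(0.5105, -0.251, 0.16) tr [ 3.79 20.34 25.6 ] ang [1.103 0.    0.   ]
(0.5105, -0.251, 0.088) tr [10.99 20.34 25.6 ] ang [1.103 0.    0.   ]
```

arm_command([
  {"translation":[3.8,20.3,25.6],"angular":[1.1,0,0]},
  {"translation":[3.8,20.3,25.6],"angular":[1.1,0,0]},
  {"translation":[3.8,20.3,25.6],"angular":[1.1,0,0]},
  {"translation":[3.8,20.3,25.6],"angular":[1.1,0,0]},
  {"translation":[3.8,20.3,25.6],"angular":[1.1,0,0]},
  {"translation":[3.8,20.3,25.6],"angular":[1.1,0,0]},
  {"translation":[3.8,20.3,25.6],"angular":[1.1,0,0]},
  {"translation":[3.8,20.3,25.6],"angular":[1.1,0,0]},
  {"translation":[3.8,20.3,25.6],"angular":[1.1,0,0]},
  {"translation":[3.8,20.3,25.6],"angular":[1.1,0,0]},
])

```text
t: 2.6
position: [0.5124, -0.2476, 0.1605]
tool_rot: [2.491, 1.571, -0.726]
wrist_force: [-0.7, -0.5, -0.7]
finger_gap: 0.706
```

```bash
python3 -c "
from h import *
to((.5105,-.251,.088,-95))"
```

```text
t 2.6 p [ 0.5124 -0.2476  0.1605] az -94.3 tilt 0.01 q6 1.07 q [-0.57  0.35  1.63 -0.    1.16  1.07] gap 6.03 F [-0.7 -0.5 -0.7]
(0.5105, -0.251, 0.088) tr [7.25 0.35 0.16] ang [ 0.012 -0.    -0.   ]
```

arm_command([
  {"translation":[3.5,0.4,0.2],"angular":[0,0,0]},
  {"translation":[7.25,0.4,0.2],"angular":[0,0,0]},
  {"translation":[7.25,0.4,0.2],"angular":[0,0,0]},
  {"translation":[7.25,0.4,0.2],"angular":[0,0,0]},
  {"translation":[7.25,0.4,0.2],"angular":[0,0,0]},
  {"translation":[7.25,0.4,0.2],"angular":[0,0,0]},
  {"translation":[7.25,0.4,0.2],"angular":[0,0,0]},
  {"translation":[7.25,0.4,0.2],"angular":[0,0,0]},
  {"translation":[7.25,0.4,0.2],"angular":[0,0,0]},
  {"translation":[7.25,0.4,0.2],"angular":[0,0,0]},
])

```text
t: 3.85
position: [0.5099, -0.2524, 0.0877]
tool_rot: [0.085, 1.571, -3.135]
wrist_force: [0.6, -0.4, -0.5]
finger_gap: 0.704
```

arm_command([
  {"translation":[0,0,0],"angular":[0,0,0]},
  {"translation":[0,0,0],"angular":[0,0,0]},
  {"translation":[0,0,0],"angular":[0,0,0]},
  {"translation":[0,0,0],"angular":[0,0,0]},
  {"translation":[0,0,0],"angular":[-0.18,0,0]},
  {"translation":[0,0,0],"angular":[-0.36,0,0]},
  {"translation":[0,0,0],"angular":[-0.54,0,0]},
  {"translation":[0,0,0],"angular":[-0.72,0,0]},
  {"translation":[0,0,0],"angular":[-0.9,0,0]},
  {"translation":[0,0,0],"angular":[-1.06,0,0]},
], jaw=2, newtons=30)

```text
t: 5.1
position: [0.51, -0.2524, 0.0878]
tool_rot: [0.547, 1.571, -1.607]
wrist_force: [0.3, -0.4, -0.3]
finger_gap: 0.233
```

```bash
python3 - <<'E'
from h import *
from workcell import *
to((.5105,-.251,.088,-29))
r=read_camera("top");np.savez("top1.npz",**r)
r2=read_camera("side");np.savez("side1.npz",**r2)
crops("pics/c2.png",[(Cam(r),408,207),(Cam(r2),290,180)],4,400,400)
E
```

```text
t 5.1 p [ 0.51   -0.2524  0.0878] az -33.4 tilt 0.01 q6 0.0 q [-0.58  0.44  1.7  -0.    1.    0.  ] gap 1.99 F [ 0.3 -0.4 -0.3]
(0.5105, -0.251, 0.088) tr [-0.02 -0.04 -0.15] ang [-0.077  0.    -0.   ]
```

View pics/c2.png

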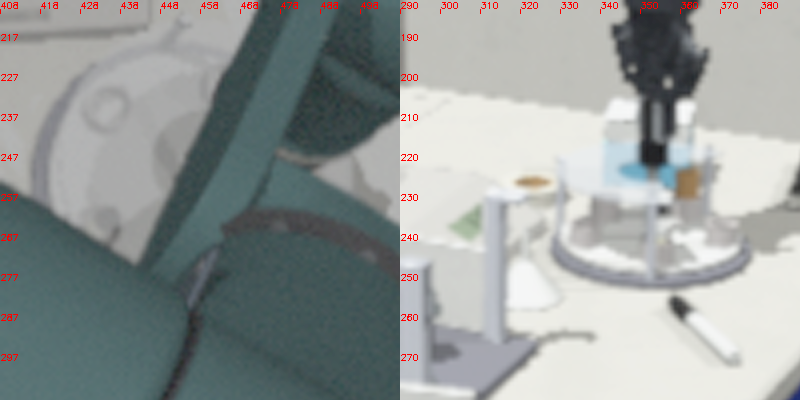

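```bash
python3 - <<'E'
from h import *
S=load("side1.npz");T0=load("top0.npz")
print(S.proj([[.511,-.251,.117],[.511,-.251,.107],[.51,-.2524,.0878],[.511,-.251,.04],[.51,-.25,.084]]))
P=T0.cloud();print((P[238:258:3,452:472:3]*1000).round().astype(int).tolist())
C=S.cloud();print((C[210:240:3,[347,350,353,356,359,362]]*1000).round().astype(int).tolist())
E
```

```text
[[353.10141605 214.14978369]
 [353.01442159 216.67581602]
 [353.23305808 221.43568492]
 [352.43703452 233.37817756]
 [352.95979967 222.56658669]]
[[[550, -252, 17], [548, -259, 24], [548, -267, 23], [549, -276, 18], [550, -285, 14], [549, -292, 17], [535, -282, 84]], [[541, -251, 21], [541, -260, 18], [522, -243, 115], [521, -249, 122], [520, -255, 124], [540, -290, 22], [541, -299, 17]], [[533, -251, 18], [534, -259, 16], [515, -242, 116], [515, -250, 114], [515, -257, 116], [514, -264, 118], [532, -298, 19]], [[526, -251, 17], [510, -238, 101], [507, -241, 118], [506, -247, 124], [507, -256, 119], [506, -263, 119], [524, -297, 20]], [[517, -250, 19], [510, -247, 63], [502, -244, 107], [499, -248, 119], [499, -255, 120], [517, -290, 16], [515, -296, 24]], [[508, -247, 27], [506, -252, 41], [509, -265, 18], [496, -253, 96], [508, -280, 23], [509, -290, 15], [508, -296, 23]], [[501, -249, 20], [502, -258, 13], [501, -265, 18], [502, -274, 14], [501, -281, 17], [500, -288, 21], [501, -296, 19]]]
[[[607, -423, 72], [528, -261, 128], [516, -261, 130], [493, -232, 141], [484, -240, 140], 
[... 260 characters left out ...]
8, 101], [503, -232, 105], [499, -251, 100], [505, -300, 84], [496, -309, 83]], [[604, -420, 21], [591, -420, 23], [509, -247, 88], [574, -445, 18], [562, -449, 19], [505, -334, 62]], [[517, -208, 86], [593, -427, 7], [509, -249, 75], [570, -436, 8], [508, -309, 57], [495, -309, 59]], [[504, -176, 86], [497, -190, 83], [485, -190, 85], [478, -202, 82], [508, -311, 44], [495, -310, 46]], [[581, -367, 2], [485, -161, 82], [474, -162, 84], [469, -178, 79], [504, -303, 34], [495, -311, 33]], [[551, -295, 17], [534, -285, 23], [478, -173, 68], [475, -196, 61], [504, -304, 22], [493, -306, 23]], [[536, -260, 18], [525, -263, 19], [477, -171, 57], [472, -189, 52], [496, -283, 17], [486, -290, 17]]]
```

arm_command([
  {"translation":[0,0,0],"angular":[0,0,0]},
  {"translation":[0,0,0],"angular":[0,0,0]},
  {"translation":[0,0,0],"angular":[0,0,0]},
  {"translation":[0,0,0],"angular":[0,0,0]},
  {"translation":[0,0,0],"angular":[-0.15,0,0]},
  {"translation":[0,0,0],"angular":[-0.3,0,0]},
  {"translation":[0,0,0],"angular":[-0.45,0,0]},
  {"translation":[0,0,0],"angular":[-0.6,0,0]},
  {"translation":[0,0,0],"angular":[-0.6,0,0]},
  {"translation":[0,0,0],"angular":[-0.6,0,0]},
], jaw=0, newtons=40)

```text
t: 6.45
position: [0.51, -0.2524, 0.0878]
tool_rot: [-0.71, 1.571, -2.273]
wrist_force: [-0.1, -0.8, 0.0]
finger_gap: -0.0
```

```bash
python3 - <<'E'
from h import *
from workcell import *
to((.5105,-.251,.088,-29))
r=read_camera("top");np.savez("top2.npz",**r)
r2=read_camera("side");np.savez("side2.npz",**r2)
S1=load("side1.npz");A=Cam(r2)
d=np.abs(A.c.astype(int)-S1.c).max(2)>40;v,u=np.nonzero(d);print(len(v),np.histogram(v,range(180,270,10)),np.histogram(u,range(320,390,10)))
c=A.c[215:250,330:385].astype(int);br=(c[...,0]-c[...,2]>40);v,u=np.nonzero(br);print("brown",u.mean()+330,v.mean()+215,len(u))
c=S1.c[215:250,330:385].astype(int);br=(c[...,0]-c[...,2]>40);v,u=np.nonzero(br);print("brown was",u.mean()+330,v.mean()+215,len(u))
E
```

```text
t 6.45 p [ 0.51   -0.2524  0.0878] az 0.5 tilt 0.01 q6 -0.59 q [-0.58  0.44  1.7  -0.    1.   -0.59] gap -0.0 F [-0.1 -0.8  0. ]
(0.5105, -0.251, 0.088) tr [-0.02  0.06 -0.14] ang [0.515 0.    0.   ]
284 (array([ 52, 116,  60,  27,   0,   5,  23,   0]), array([180, 190, 200, 210, 220, 230, 240, 250, 260])) (array([ 0,  5, 84, 65, 99, 12]), array([320, 330, 340, 350, 360, 370, 380]))
brown 361.88235294117646 225.7058823529412 34
brown was 361.969696969697 225.63636363636363 33
```

```bash
python3 - <<'E'
from h import *
crops("pics/c3.png",[(load("side2.npz"),320,195),(load("side0.npz"),320,195)],6,400,360)
E
```

```text
(no output)
```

View pics/c3.png

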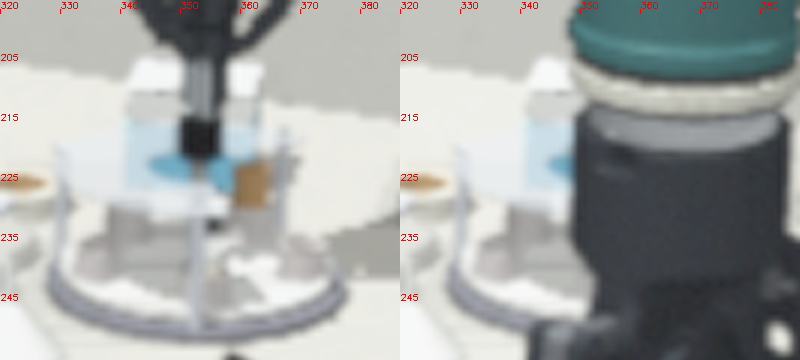

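```bash
python3 - <<'E'
from h import *
for f in("side1.npz","side2.npz"):
    C=load(f).cloud()
    for v in range(200,226,2): print(v,[tuple((C[v,u]*1000).round().astype(int)[[1,2]]) for u in range(346,361)])
    print()
E
```

```text
200 [(np.int64(-264), np.int64(164)), (np.int64(-266), np.int64(164)), (np.int64(-257), np.int64(168)), (np.int64(-253), np.int64(169)), (np.int64(-250), np.int64(171)), (np.int64(-256), np.int64(170)), (np.int64(-258), np.int64(169)), (np.int64(-269), np.int64(166)), (np.int64(-231), np.int64(179)), (np.int64(-232), np.int64(179)), (np.int64(-234), np.int64(179)), (np.int64(-668), np.int64(44)), (np.int64(-228), np.int64(182)), (np.int64(-216), np.int64(186)), (np.int64(-215), np.int64(187))]
202 [(np.int64(-664), np.int64(29)), (np.int64(-671), np.int64(27)), (np.int64(-657), np.int64(32)), (np.int64(-249), np.int64(163)), (np.int64(-253), np.int64(162)), (np.int64(-259), np.int64(161)), (np.int64(-250), np.int64(164)), (np.int64(-270), np.int64(158)), (np.int64(-234), np.int64(170)), (np.int64(-232), np.int64(172)), (np.int64(-239), np.int64(170)), (np.int64(-230), np.int64(173)), (np.int64(-222), np.int64(176)), (np.int64(-208), np.int64(181)), (np.int64(-221), np.int64(178))]
204 [(np.int64(-661), np.int64(20)), (np.int64(-666), np.int64(19)), (np.int64(-663), np.int64(21)), (np
[... 11007 characters left out ...]
4(-249), np.int64(87)), (np.int64(-436), np.int64(21)), (np.int64(-429), np.int64(24)), (np.int64(-443), np.int64(20)), (np.int64(-435), np.int64(23)), (np.int64(-441), np.int64(22)), (np.int64(-332), np.int64(61))]
224 [(np.int64(-420), np.int64(11)), (np.int64(-426), np.int64(10)), (np.int64(-417), np.int64(14)), (np.int64(-427), np.int64(11)), (np.int64(-426), np.int64(12)), (np.int64(-421), np.int64(15)), (np.int64(-250), np.int64(78)), (np.int64(-243), np.int64(81)), (np.int64(-249), np.int64(79)), (np.int64(-439), np.int64(11)), (np.int64(-444), np.int64(10)), (np.int64(-435), np.int64(14)), (np.int64(-432), np.int64(16)), (np.int64(-319), np.int64(57)), (np.int64(-307), np.int64(62))]
```

```bash
python3 - <<'E'
from h import *
S=load("side0.npz");C=S.cloud()
print(S.proj([[.1522,.5797,.2005],[.1522,.5797,.2135],[.1522,.5797,.2305]]))
m=(C[...,2]>.15)&(C[...,2]<.34)&(abs(C[...,0]-.152)<.09)&(abs(C[...,1]-.58)<.09);q=C[m]
for z in np.arange(.15,.32,.01):
    k=q[(q[:,2]>=z)&(q[:,2]<z+.01)]
    if len(k): print(z.round(3),len(k),k.min(0).round(3),k.max(0).round(3))
S=load("side2.npz");C=S.cloud()
m=(C[...,2]>.08)&(C[...,2]<.34)&(abs(C[...,0]-.51)<.09)&(abs(C[...,1]+.25)<.06);q=C[m]
for z in np.arange(.08,.3,.01):
    k=q[(q[:,2]>=z)&(q[:,2]<z+.01)]
    if len(k): print(z.round(3),len(k),k.min(0).round(3),k.max(0).round(3))
E
```

```text
[[362.64025542 305.19962404]
 [362.88520046 299.78797062]
 [363.20779851 292.64314898]]
0.24 40 [0.13  0.532 0.243] [0.174 0.632 0.25 ]
0.25 92 [0.127 0.524 0.25 ] [0.172 0.637 0.26 ]
0.26 94 [0.128 0.53  0.26 ] [0.172 0.635 0.27 ]
0.27 91 [0.127 0.53  0.27 ] [0.172 0.639 0.28 ]
0.28 75 [0.125 0.517 0.28 ] [0.174 0.647 0.29 ]
0.29 153 [0.122 0.506 0.29 ] [0.182 0.654 0.3  ]
0.3 192 [0.122 0.505 0.3  ] [0.181 0.657 0.31 ]
0.31 196 [0.123 0.514 0.31 ] [0.181 0.655 0.32 ]
0.08 206 [ 0.471 -0.31   0.08 ] [ 0.599 -0.19   0.09 ]
0.09 16 [ 0.496 -0.262  0.093] [ 0.523 -0.235  0.099]
0.1 21 [ 0.492 -0.262  0.1  ] [ 0.521 -0.235  0.11 ]
0.11 22 [ 0.496 -0.262  0.11 ] [ 0.523 -0.236  0.119]
0.12 12 [ 0.494 -0.25   0.12 ] [ 0.516 -0.235  0.129]
0.13 22 [ 0.494 -0.265  0.13 ] [ 0.517 -0.232  0.139]
0.14 22 [ 0.494 -0.262  0.14 ] [ 0.52  -0.232  0.149]
0.15 17 [ 0.491 -0.251  0.151] [ 0.52  -0.232  0.16 ]
0.16 42 [ 0.474 -0.265  0.16 ] [ 0.546 -0.236  0.169]
0.17 54 [ 0.469 -0.266  0.17 ] [ 0.549 -0.231  0.18 ]
0.18 64 [ 0.461 -0.271  0.18 ] [ 0.559 -0.231  0.19 ]
0.19 59 [ 0.451 -0.266  0.19 ] [ 0.565 -0.227  0.2  ]
0.2 80 [ 0.446 -0.265  0.2  ] [ 0.57 -0.23  0.21]
0.21 71 [ 0.447 -0.263  0.21 ] [ 0.56  -0.227  0.22 ]
0.22 69 [ 0.463 -0.266  0.22 ] [ 0.548 -0.227  0.23 ]
0.23 47 [ 0.467 -0.262  0.23 ] [ 0.545 -0.236  0.24 ]
0.24 38 [ 0.471 -0.265  0.24 ] [ 0.542 -0.208  0.25 ]
0.25 55 [ 0.466 -0.259  0.25 ] [ 0.545 -0.202  0.26 ]
0.26 52 [ 0.468 -0.26   0.26 ] [ 0.535 -0.208  0.27 ]
0.27 51 [ 0.469 -0.252  0.27 ] [ 0.535 -0.204  0.28 ]
0.28 56 [ 0.47  -0.248  0.28 ] [ 0.536 -0.206  0.29 ]
0.29 53 [ 0.471 -0.259  0.29 ] [ 0.538 -0.212  0.299]
```

arm_command([
  {"translation":[-0.5,0,-0.1],"angular":[0,0,0]},
  {"translation":[-0.5,0,-0.1],"angular":[0,0,0]},
  {"translation":[-0.5,0,-0.1],"angular":[0,0,0]},
  {"translation":[-0.5,0,-0.1],"angular":[0,0,0]},
  {"translation":[-0.5,0,-0.1],"angular":[0,0,0]},
  {"translation":[1.3,0,-0.1],"angular":[0,0,0]},
  {"translation":[2.6,0,-0.1],"angular":[0,0,0]},
  {"translation":[2.6,0,-0.1],"angular":[0,0,0]},
  {"translation":[2.6,0,-0.1],"angular":[0,0,0]},
  {"translation":[2.6,0,-0.1],"angular":[0,0,0]},
], jaw=6)

```text
t: 7.8
position: [0.5104, -0.2517, 0.0623]
tool_rot: [0.869, 1.57, -0.69]
wrist_force: [0.1, 0.6, 0.3]
finger_gap: 0.702
```

arm_command([
  {"translation":[0,0,0],"angular":[0,0,0]},
  {"translation":[0,0,0],"angular":[0,0,0]},
  {"translation":[0,0,0],"angular":[0,0,0]},
  {"translation":[0,0,0],"angular":[0,0,0]},
  {"translation":[0,0,0],"angular":[0,0,0]},
  {"translation":[0,0,0],"angular":[-0.1,0,0]},
  {"translation":[0,0,0],"angular":[-0.2,0,0]},
  {"translation":[0,0,0],"angular":[-0.3,0,0]},
  {"translation":[0,0,0],"angular":[-0.4,0,0]},
  {"translation":[0,0,0],"angular":[-0.5,0,0]},
], jaw=0, newtons=30)

```text
t: 9.05
position: [0.5121, -0.2518, 0.0626]
tool_rot: [0.8, 1.567, -0.256]
wrist_force: [3.7, 2.3, 1.4]
finger_gap: 0.315
```

```bash
python3 - <<'E'
from h import *
to((.5105,-.251,.062,66))
E
```

```text
t 9.05 p [ 0.5121 -0.2518  0.0626] az 29.5 tilt 0.22 q6 -1.09 q [-0.58  0.47  1.72  0.    0.94 -1.09] gap 2.69 F [3.7 2.3 1.4]
(0.5105, -0.251, 0.062) tr [ 0.06 -0.1  -0.14] ang [-0.638  0.003 -0.002]
```

arm_command([
  {"translation":[0,0,0],"angular":[-0.13,0,0]},
  {"translation":[0,0,0],"angular":[-0.26,0,0]},
  {"translation":[0,0,0],"angular":[-0.39,0,0]},
  {"translation":[0,0,0],"angular":[-0.52,0,0]},
  {"translation":[0,0,0],"angular":[-0.65,0,0]},
  {"translation":[0,0,0],"angular":[-0.65,0,0]},
  {"translation":[0,0,0],"angular":[-0.65,0,0]},
  {"translation":[0,0,0],"angular":[-0.65,0,0]},
  {"translation":[0,0,0],"angular":[-0.65,0,0]},
  {"translation":[0,0,0],"angular":[-0.65,0,0]},
])

```text
t: 10.3
position: [0.5118, -0.2521, 0.0626]
tool_rot: [-0.004, 1.567, -0.415]
wrist_force: [5.4, 0.7, 3.8]
finger_gap: 0.315
```

arm_command([
  {"translation":[0,0,0],"angular":[0,0,0]},
  {"translation":[0,0,0],"angular":[0,0,0]},
  {"translation":[0,0,0],"angular":[0,0,0]},
  {"translation":[0,0,0],"angular":[0,0,0]},
  {"translation":[-5,0,0],"angular":[0,0,0]},
  {"translation":[-10,0,0],"angular":[0,0,0]},
  {"translation":[-10,22,0],"angular":[0,0,0]},
  {"translation":[-10,22,0],"angular":[0,0,0]},
  {"translation":[-10,22,0],"angular":[0,0,0]},
  {"translation":[-10,22,0],"angular":[0,0,0]},
], jaw=6)

```text
t: 11.55
position: [0.5981, -0.0466, 0.1618]
tool_rot: [1.856, 1.57, 1.448]
wrist_force: [0.0, -0.1, -0.1]
finger_gap: 0.699
```

```bash
python3 - <<'E'
from h import *
from workcell import *
to((.445,-.251,.16,94))
r=read_camera("top");np.savez("top3.npz",**r)
r2=read_camera("side");np.savez("side3.npz",**r2)
crops("pics/c4.png",[(Cam(r),415,213),(Cam(r2),317,198)],5,400,400)
E
```

```text
t 11.55 p [ 0.5981 -0.0466  0.1618] az 66.7 tilt 0.03 q6 -1.36 q [-0.19  0.4   1.56  0.    1.19 -1.36] gap 5.97 F [ 0.  -0.1 -0.1]
(0.445, -0.251, 0.16) tr [  0.17 -24.83  -5.97] ang [-0.477 -0.    -0.   ]
```

View pics/c4.png

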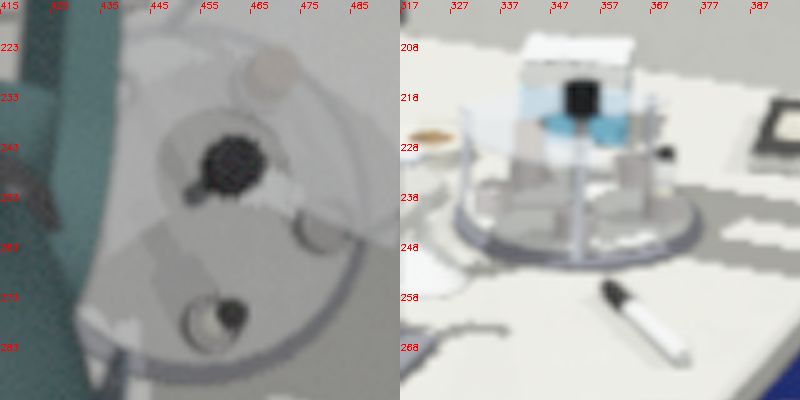

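```bash
python3 - <<'E'
from h import *
T=load("top3.npz");S=load("side3.npz")
def dark(c,u0,u1,v0,v1,th):
    g=c.c[v0:v1,u0:u1].mean(2);w=np.clip(th-g,0,None);v,u=np.mgrid[v0:v1,u0:u1];m=g<th;return (u[m].mean(),v[m].mean()),m.sum(),(u[m].min(),u[m].max(),v[m].min(),v[m].max())
a=dark(T,455,468,270,282,70);b=dark(S,364,378,222,235,90);print(a,b)
X,e=tri(T,a[0],S,b[0]);print(X,e)
for z in(.068,.071,.074):print(z,T.atz([a[0]],z))
k=dark(T,452,470,238,256,70);k2=dark(S,345,362,210,222,80);print(k,k2,tri(T,k[0],S,k2[0]),T.atz([k[0]],.117))
C=S.cloud();v,u=np.nonzero(S.c[222:235,364:378].mean(2)<90);print(np.median(C[v+222,u+364],0))
v,u=np.nonzero(T.c[270:282,455:468].mean(2)<70);print(np.median(T.cloud()[v+270,u+455],0))
x=T.atz([a[0]],.074)[0]
to((x[0],x[1],.05,94))
E
```

```text
((np.float64(460.8780487804878), np.float64(275.5609756097561)), np.int64(41), (np.int64(458), np.int64(464), np.int64(272), np.int64(280))) ((np.float64(369.75), np.float64(228.25)), np.int64(8), (np.int64(368), np.int64(371), np.int64(227), np.int64(229)))
[ 0.4435809  -0.2554665   0.07012965] [array([460.9, 275.5]), array([369.8, 228.3])]
0.068 [[ 0.44368176 -0.25606231  0.068     ]]
0.071 [[ 0.44329714 -0.25530332  0.071     ]]
0.074 [[ 0.44291253 -0.25454434  0.074     ]]
((np.float64(460.10967741935485), np.float64(246.47096774193548)), np.int64(155), (np.int64(452), np.int64(468), np.int64(240), np.int64(253))) ((np.float64(353.0), np.float64(217.5)), np.int64(56), (np.int64(350), np.int64(356), np.int64(214), np.int64(221))) (array([ 0.51069271, -0.25006362,  0.10406188]), [array([460.1, 246.5]), array([353. , 217.5])]) [[ 0.50844855 -0.2467244   0.117     ]]
[ 0.44211526 -0.25042489  0.07016081]
[ 0.44371049 -0.25501694  0.07441355]
t 11.65 p [ 0.5985 -0.0463  0.1616] az 66.8 tilt 0.06 q6 -1.36 q [-0.19  0.4   1.56  0.    1.19 -1.36] gap 6.0 F [-1.1 -0.1  0.6]
(np.float64(0.4429125250408973), np.float64(-0.2545443381415017), 0.05) tr [ 11.14 -25.29  -6.07] ang [-0.476  0.    -0.001]
```

arm_command([
  {"translation":[0.2,-25.3,-6.1],"angular":[-0.476,0,0]},
  {"translation":[0.2,-25.3,-6.1],"angular":[-0.476,0,0]},
  {"translation":[0.2,-25.3,-6.1],"angular":[-0.476,0,0]},
  {"translation":[0.2,-25.3,-6.1],"angular":[-0.476,0,0]},
  {"translation":[0.2,-25.3,-6.1],"angular":[-0.476,0,0]},
  {"translation":[0.2,-25.3,-6.1],"angular":[-0.476,0,0]},
  {"translation":[5,-25.3,-6.1],"angular":[-0.476,0,0]},
  {"translation":[7,-25.3,-6.1],"angular":[-0.476,0,0]},
  {"translation":[7,-25.3,-6.1],"angular":[-0.476,0,0]},
  {"translation":[7,-25.3,-6.1],"angular":[-0.476,0,0]},
], jaw=5)

```text
t: 12.9
position: [0.442, -0.2571, 0.0925]
tool_rot: [-0.642, 1.57, -0.574]
wrist_force: [-0.0, 0.2, -0.3]
finger_gap: 0.585
```

```bash
python3 - <<'E'
from h import *
to((.4435,-.2553,.017,94))
E
```

```text
t 12.9 p [ 0.442  -0.2571  0.0925] az 93.9 tilt 0.07 q6 -2.3 q [-0.66  0.36  1.82  0.    0.95 -2.3 ] gap 5.0 F [-0.   0.2 -0.3]
(0.4435, -0.2553, 0.017) tr [7.55 0.18 0.15] ang [-0.002  0.001  0.001]
```

arm_command([
  {"translation":[3,0.2,0.15],"angular":[0,0,0]},
  {"translation":[6,0.2,0.15],"angular":[0,0,0]},
  {"translation":[7.5,0.2,0.15],"angular":[0,0,0]},
  {"translation":[7.5,0.2,0.15],"angular":[0,0,0]},
  {"translation":[7.5,0.2,0.15],"angular":[0,0,0]},
  {"translation":[7.5,0.2,0.15],"angular":[0,0,0]},
  {"translation":[7.5,0.2,0.15],"angular":[0,0,0]},
  {"translation":[7.5,0.2,0.15],"angular":[0,0,0]},
  {"translation":[7.5,0.2,0.15],"angular":[0,0,0]},
  {"translation":[7.5,0.2,0.15],"angular":[0,0,0]},
])

```text
t: 14.15
position: [0.4422, -0.2553, 0.0168]
tool_rot: [-2.624, 1.571, -2.558]
wrist_force: [0.8, -0.3, -0.2]
finger_gap: 0.583
```

arm_command([
  {"translation":[0,0,0],"angular":[0,0,0]},
  {"translation":[0,0,0],"angular":[0,0,0]},
  {"translation":[0,0,0],"angular":[0,0,0]},
  {"translation":[0,0,0],"angular":[0,0,0]},
  {"translation":[0,0,0],"angular":[0,0,0]},
  {"translation":[0,0,0],"angular":[0,0,0]},
  {"translation":[0,0,0],"angular":[0,0,0]},
  {"translation":[-3,0,0],"angular":[0,0,0]},
  {"translation":[-8,0,0],"angular":[0,0,0]},
  {"translation":[-14,0,0],"angular":[0,0,0]},
], jaw=0, newtons=25)

```text
t: 15.4
position: [0.4413, -0.2547, 0.1574]
tool_rot: [2.456, 1.568, 2.522]
wrist_force: [1.5, -0.7, -0.4]
finger_gap: 0.177
```

```bash
python3 - <<'E'
from h import *
to((.586,.1005,.15,94),(.586,.1005,.15,40))
E
```

```text
t 15.4 p [ 0.4413 -0.2547  0.1574] az 93.8 tilt 0.14 q6 -2.3 q [-0.66  0.28  1.76 -0.    1.11 -2.3 ] gap 1.51 F [ 1.5 -0.7 -0.4]
(0.586, 0.1005, 0.15) tr [ 0.76 34.47 16.8 ] ang [-0.003 -0.002 -0.002]
(0.586, 0.1005, 0.15) tr [ 0.76 34.47 16.8 ] ang [ 0.939 -0.002 -0.001]
```

arm_command([
  {"translation":[-2,6,3],"angular":[0.1,0,0]},
  {"translation":[-2,12,6],"angular":[0.3,0,0]},
  {"translation":[-2,17.5,8.5],"angular":[0.5,0,0]},
  {"translation":[-2,23,11],"angular":[0.6,0,0]},
  {"translation":[-2,28,13.5],"angular":[0.75,0,0]},
  {"translation":[-2,32,15.5],"angular":[0.94,0,0]},
  {"translation":[-2,34.5,16.8],"angular":[0.94,0,0]},
  {"translation":[0.8,34.5,16.8],"angular":[0.94,0,0]},
  {"translation":[0.8,34.5,16.8],"angular":[0.94,0,0]},
  {"translation":[0.8,34.5,16.8],"angular":[0.94,0,0]},
])

```text
t: 16.65
position: [0.5868, 0.0998, 0.1491]
tool_rot: [-1.581, 1.571, -2.454]
wrist_force: [-0.3, -0.0, 0.6]
finger_gap: 0.175
```

```bash
python3 - <<'E'
from h import *
from workcell import *
T=load("top0.npz");P=T.cloud()
# dark pedestal mask in colour
g=T.c.mean(2);sub=(slice(210,240),slice(305,332))
v,u=np.mgrid[sub];m=(g[sub]<52);p=P[sub]
z=p[...,2]
mm=m&(z>.055)&(z<.08);print(mm.sum());W=T.atz(np.c_[u[mm],v[mm]],.065);print("ped centre",W.mean(0),(W.min(0)+W.max(0))/2,W.max(0)-W.min(0))
to((.586,.1005,.15,40))
r=read_camera("side");np.savez("side4.npz",**r);S=Cam(r)
r=read_camera("top");np.savez("top4.npz",**r)
crops("pics/c5.png",[(S,255,195),(Cam(r),262,185)],4,400,400)
# vial-independent reader check via side: hinge post top centre, lip top centre
print(S.proj([[.5236,.1998,.145],[.529,.0289,.147],[.5857,.1003,.065],[.5206,.1779,.116],[.5206,.1779,.041]]))
E
```

```text
194
ped centre [0.58395828 0.09963921 0.065     ] [0.58377154 0.09961598 0.065     ] [0.04194074 0.0407145  0.        ]
t 16.65 p [0.5868 0.0998 0.1491] az 39.9 tilt 0.02 q6 -0.64 q [ 0.05  0.4   1.58 -0.    1.16 -0.64] gap 1.5 F [-0.3 -0.   0.6]
(0.586, 0.1005, 0.15) tr [-0.09 -0.01 -0.11] ang [-0.001 -0.     0.   ]
[[293.72870269 244.78643046]
 [316.48771097 227.59911096]
 [291.49017809 254.67831378]
 [297.95073442 251.40053003]
 [298.0283176  273.43653824]]
```

View pics/c5.png

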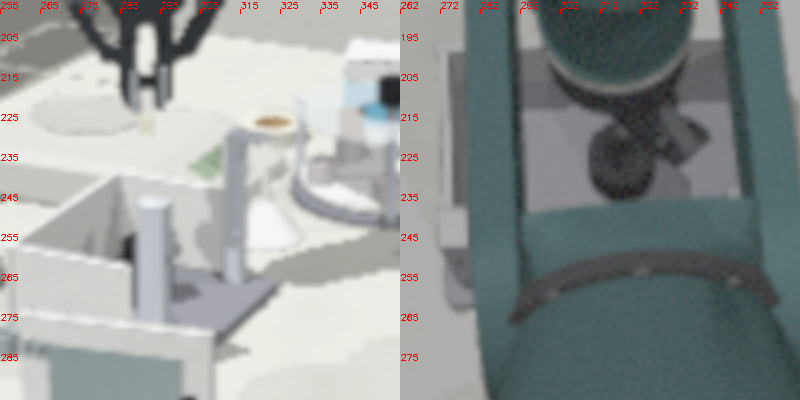

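arm_command([
  {"translation":[3,-0.13,-0.2],"angular":[0,0,0]},
  {"translation":[6.5,-0.13,-0.2],"angular":[0,0,0]},
  {"translation":[8,-0.13,-0.2],"angular":[0,0,0]},
  {"translation":[8,-0.13,-0.2],"angular":[0,0,0]},
  {"translation":[8,-0.13,-0.2],"angular":[0,0,0]},
  {"translation":[8.4,-0.13,-0.2],"angular":[0,0,0]},
  {"translation":[8.8,-0.13,-0.2],"angular":[0,0,0]},
  {"translation":[9.2,-0.13,-0.2],"angular":[0,0,0]},
  {"translation":[9.2,-0.13,-0.2],"angular":[0,0,0]},
  {"translation":[9.2,-0.13,-0.2],"angular":[0,0,0]},
])

```text
t: 18.0
position: [0.5846, 0.1008, 0.0567]
tool_rot: [-1.825, 1.571, -2.698]
wrist_force: [-0.4, 0.1, 0.0]
finger_gap: 0.177
```

```bash
python3 - <<'E'
from h import *
to((.5845,.1005,.042,40))
E
```

```text
t 18.0 p [0.5846 0.1008 0.0567] az 40.0 tilt 0.01 q6 -0.64 q [ 0.05  0.51  1.67 -0.    0.96 -0.64] gap 1.52 F [-0.4  0.1  0. ]
(0.5845, 0.1005, 0.042) tr [ 1.47 -0.03  0.02] ang [-0.001 -0.     0.   ]
```

arm_command([
  {"translation":[0.4,0,0],"angular":[0,0,0]},
  {"translation":[0.8,0,0],"angular":[0,0,0]},
  {"translation":[1.1,0,0],"angular":[0,0,0]},
  {"translation":[1.3,0,0],"angular":[0,0,0]},
  {"translation":[1.5,0,0],"angular":[0,0,0]},
  {"translation":[1.5,0,0],"angular":[0,0,0]},
  {"translation":[1.5,0,0],"angular":[0,0,0]},
  {"translation":[1.5,0,0],"angular":[0,0,0]},
  {"translation":[1.5,0,0],"angular":[0,0,0]},
  {"translation":[1.5,0,0],"angular":[0,0,0]},
])

```text
t: 19.25
position: [0.5846, 0.1008, 0.0418]
tool_rot: [-0.208, 1.571, -1.081]
wrist_force: [0.5, 0.4, 0.4]
finger_gap: 0.173
```

arm_command([
  {"translation":[0,0,0],"angular":[0,0,0]},
  {"translation":[0,0,0],"angular":[0,0,0]},
  {"translation":[0,0,0],"angular":[0,0,0]},
  {"translation":[0,0,0],"angular":[0,0,0]},
  {"translation":[0,0,0],"angular":[0,0,0]},
  {"translation":[-3,0,0],"angular":[0,0,0]},
  {"translation":[-7,0,0],"angular":[0,0,0]},
  {"translation":[-12,0,0],"angular":[0,0,0]},
  {"translation":[-15,0,0],"angular":[0,0,0]},
  {"translation":[-15,0,0],"angular":[0,0,0]},
], jaw=4)

```text
t: 20.5
position: [0.5867, 0.1009, 0.1947]
tool_rot: [0.913, 1.565, 0.039]
wrist_force: [0.7, -0.1, 0.0]
finger_gap: 0.468
```

```bash
python3 - <<'E'
from h import *
T=load("top0.npz");P=T.cloud()
# door top edge
m=(P[...,2]>.119)&(P[...,2]<.135)&(P[...,0]>.36)&(P[...,0]<.58)&(P[...,1]>.32)&(P[...,1]<.45)
q=P[m];c=q.mean(0);e=np.linalg.svd(q[:,:2]-c[:2])[2][0];e*=np.sign(e[0]);s=(q[:,:2]-c[:2])@e;n=(q[:,:2]-c[:2])@[-e[1],e[0]]
print(len(q),c,e,np.degrees(np.arctan2(e[1],e[0])),s.min(),s.max(),n.min(),n.max())
mid=c[:2]+e*(s.min()+s.max())/2;print("grip centre",mid,"knuckle from grip",mid+.082*e)
# bright strip in image
g=T.c.max(2)
for v in range(250,300,8): print(v,g[v,193:216])
# holder base outline / knuckle rings
to((mid[0],mid[1],.12,102),(mid[0],mid[1],.12,-78))
E
```

```text
206 [0.46166793 0.3719682  0.12501264] [0.97797445 0.20872462] 12.047622157482209 -0.06746755562379636 0.0696475738436823 -0.004460984818154182 0.0054292435246013175
grip centre [0.46273393 0.37219571] knuckle from grip [0.54292784 0.38931113]
250 [116 119 118 117 116 115 119 123 116  76  54  40  44  46  46  48  57  69
  73  82  83  81  81]
258 [115 117 118 117 116 116 116 120 121 119  87  58  39  34  33  34  37  37
  40  37  33  30  24]
266 [115 115 104  68  36  31  28  32  62 109 122 118  74  46  37  32  32  31
  22  13  10  16  14]
274 [116 117 115 113  81  45  31  31  28  43  92 118 120  91  57  39  33  31
  31  28  24  15  16]
282 [114 114 114 113 114 104  67  34  31  28  28  51 106 122 119  74  45  35
  33  31  28  24  15]
290 [115 116 116 116 116 115 112  82  44  31  29  28  38  79 114 119  92  56
  34  29  30  32  32]
298 [117 116 117 117 117 116 117 116 108  76  47  42  33  24  51  97  99  87
  59  46  42  42  42]
t 20.5 p [0.5867 0.1009 0.1947] az 40.0 tilt 0.34 q6 -0.64 q [ 0.05  0.35  1.53 -0.    1.25 -0.64] gap 3.99 F [ 0.7 -0.1  0. ]
(np.float64(0.46273393401647395), np.float64(0.3721957110770161), 0.12) tr [  7.4    7.88 -28.78] ang [-1.083  0.006 -0.002]
(np.float64(0.46273393401647395), np.float64(0.3721957110770161), 0.12) tr [  7.4    7.88 -28.78] ang [ 2.059 -0.003 -0.007]
```

arm_command([
  {"translation":[2,2.5,-6],"angular":[0.18,0,0]},
  {"translation":[3,4,-12],"angular":[0.37,0,0]},
  {"translation":[4,6,-18],"angular":[0.55,0,0]},
  {"translation":[4.4,7.9,-24],"angular":[0.74,0,0]},
  {"translation":[4.4,7.9,-28.8],"angular":[0.92,0,0]},
  {"translation":[4.4,7.9,-28.8],"angular":[1.1,0,0]},
  {"translation":[4.4,7.9,-28.8],"angular":[1.29,0,0]},
  {"translation":[4.4,7.9,-28.8],"angular":[1.47,0,0]},
  {"translation":[4.4,7.9,-28.8],"angular":[1.65,0,0]},
  {"translation":[4.4,7.9,-28.8],"angular":[1.83,0,0]},
])

```text
t: 21.75
position: [0.4591, 0.3716, 0.146]
tool_rot: [0.147, 1.568, -2.55]
wrist_force: [0.1, 0.1, 0.0]
finger_gap: 0.47
```

```bash
python3 - <<'E'
from h import *
from workcell import *
to((.4627,.3722,.064,-78))
r=read_camera("top");np.savez("top5.npz",**r)
T=Cam(r);g=T.c.mean(2)
r=read_camera("side");np.savez("side5.npz",**r);S=Cam(r)
a=T.c[195:275,258:358,::-1];b=S.c[225:305,255:355,::-1]
im=np.hstack([cv2.resize((255*(x/255.)**.6).astype(np.uint8),None,fx=4,fy=4,interpolation=cv2.INTER_CUBIC) for x in(a,b)]);cv2.imwrite("pics/c6.png",im)
E
```

```text
t 21.75 p [0.4591 0.3716 0.146 ] az -64.5 tilt 0.17 q6 1.69 q [ 0.56  0.4   1.59 -0.    1.15  1.69] gap 4.01 F [0.1 0.1 0. ]
(0.4627, 0.3722, 0.064) tr [ 8.2   0.1  -0.38] ang [ 0.235  0.003 -0.001]
```

View pics/c6.png

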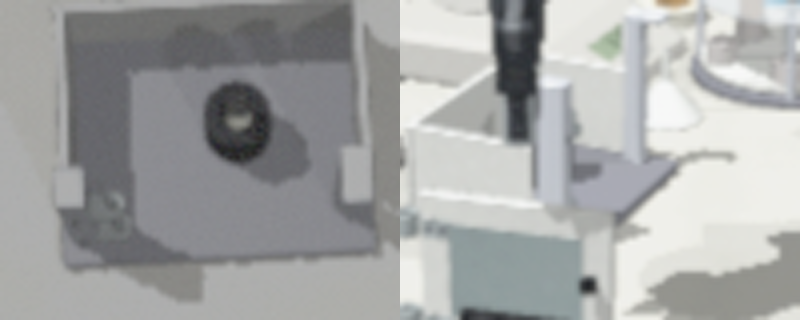

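```bash
python3 - <<'E'
from h import *
for f in("top0.npz","top5.npz"):
    T=load(f);P=T.cloud();print((P[216:236:2,308:330:2,2]*1000).round().astype(int));
T=load("top5.npz");P=T.cloud();q=P[205:240,300:335].reshape(-1,3);q=q[(q[:,2]>.085)&(q[:,2]<.115)];print(len(q),np.median(q,0),(q.min(0)+q.max(0))/2)
print(T.c[216:236:2,310:328:2].mean(2).astype(int))
print(T.proj([[.5855,.1,.098],[.585,.1,.045],[.585,.1,.065]]))
E
```

```text
[[11 16 12 69 60 70 63 15 13  9 12]
 [17 21 74 66 63 67 62 64 17 14 14]
 [13 66 69 64 57 56 68 60 60 11 16]
 [12 70 62 53 47 44 50 62 64 16 14]
 [14 65 63 51 49 48 39 66 64 15 12]
 [11 70 67 61 45 50 61 63 64  4  9]
 [10 60 65 66 68 67 68 65 66 12 14]
 [15 38 68 60 65 69 63 64 42 14 12]
 [20 17 35 56 59 59 55 45 20 14 12]
 [14 10 12 24 38 37 28 20 14 13 17]]
[[  7  10   9  68  65  65  68  14  11  12   9]
 [ 13  12  65  63  69 101  65  63  14  15  16]
 [ 15  71  66  62 101  95  93  63  63  15  15]
 [ 12  70  60  55 103  99  98  64  63  14  14]
 [ 10  65  70  41  93  94  82  63  69   8   9]
 [ 18  68  61  66  73  73  64  66  69  10  14]
 [ 13  66  68  68  66  67  65  65  65  11  12]
 [ 10  41  60  71  71  67  63  63  46   8  18]
 [ 13  16  47  54  59  57  56  47  26  10  15]
 [ 14  12  14  27  40  37  25  18  10   9  12]]
36 [0.583094   0.09916545 0.09812391] [0.58395839 0.09816043 0.09482599]
[[88 71 34 27 33 42 80 93 88]
 [59 27 24 27 26 25 30 80 91]
 [35 22 23 29 26 23 23 42 92]
 [26 25 24 31 27 25 23 29 86]
 [27 25 38 66 66 60 16 18 54]
 [29 22 32 74 76 38 16 16 48]
 [21 27 27 31 27 21 19 15 57]
 [26 20 26 22 24 25 17 24 59]
 [66 18 12 11 11 14 19 42 59]
 [92 70 32 15 19 21 43 57 59]]
[[316.70378246 220.32813701]
 [316.92336311 225.26412782]
 [316.8438551  223.51650257]]
```

arm_command([
  {"translation":[0,0.1,-0.38],"angular":[0.15,0,0]},
  {"translation":[0,0.1,-0.38],"angular":[0.235,0,0]},
  {"translation":[0,0.1,-0.38],"angular":[0.235,0,0]},
  {"translation":[3,0.1,-0.38],"angular":[0.235,0,0]},
  {"translation":[5.5,0.1,-0.38],"angular":[0.235,0,0]},
  {"translation":[8.2,0.1,-0.38],"angular":[0.235,0,0]},
  {"translation":[8.2,0.1,-0.38],"angular":[0.235,0,0]},
  {"translation":[8.2,0.1,-0.38],"angular":[0.235,0,0]},
  {"translation":[8.2,0.1,-0.38],"angular":[0.235,0,0]},
  {"translation":[8.2,0.1,-0.38],"angular":[0.235,0,0]},
])

```text
t: 23.1
position: [0.4646, 0.3734, 0.0667]
tool_rot: [-2.846, 1.569, 0.511]
wrist_force: [0.3, -0.1, -0.7]
finger_gap: 0.469
```

arm_command([
  {"translation":[0,0,0],"angular":[0,0,0]},
  {"translation":[0,0,0],"angular":[0,0,0]},
  {"translation":[0,0,0],"angular":[0,0,0]},
  {"translation":[0,0,0],"angular":[0,0,0]},
  {"translation":[0,0,0],"angular":[0,0,0]},
  {"translation":[0,0,0],"angular":[0,0,0]},
  {"translation":[0,0,0],"angular":[0,0,0]},
  {"translation":[-1.5,0,0],"angular":[0,0,0]},
  {"translation":[-3,0,0],"angular":[0,0,0]},
  {"translation":[-4.5,0,0],"angular":[0,0,0]},
], jaw=0, newtons=60)

```text
t: 24.35
position: [0.464, 0.3731, 0.1119]
tool_rot: [-2.989, 1.571, 0.368]
wrist_force: [0.5, 0.9, -2.5]
finger_gap: 0.081
```

```bash
python3 - <<'E'
from h import *
from workcell import *
to((.4627,.3722,.104,-78))
T=Cam(read_camera("top"));P=T.cloud()
m=(P[...,2]>.155)&(P[...,2]<.18)&(P[...,0]>.36)&(P[...,0]<.58)&(P[...,1]>.32)&(P[...,1]<.45)
q=P[m];v,u=np.nonzero(m);print(len(q),np.median(q,0),q.min(0),q.max(0))
np.savez("top6.npz",color=T.c,z_map=T.z,intrinsics=T.K,D=T.D,R=T.R,t=T.t)
E
```

```text
t 24.35 p [0.464  0.3731 0.1119] az -77.7 tilt 0.01 q6 1.92 q [ 0.56  0.44  1.62 -0.    1.08  1.92] gap 0.69 F [ 0.5  0.9 -2.5]
(0.4627, 0.3722, 0.104) tr [0.79 0.06 0.15] ang [ 0.006 -0.     0.   ]
46 [0.42368974 0.36556933 0.17158359] [0.412007   0.35900539 0.15666332] [0.44714266 0.37351139 0.17607455]
```

arm_command([
  {"translation":[0,0,4],"angular":[0,0,0]},
  {"translation":[0,2,8],"angular":[0,0,0]},
  {"translation":[0,6,10],"angular":[0,0,0]},
  {"translation":[0,11,12],"angular":[0,0,0]},
  {"translation":[0,15,12.5],"angular":[0,0,0]},
  {"translation":[0,19,12.5],"angular":[0,0,0]},
  {"translation":[0,19,12.5],"angular":[0,0,0]},
  {"translation":[0,19,12.5],"angular":[0,0,0]},
  {"translation":[0,19,12.5],"angular":[0,0,0]},
  {"translation":[0,19,12.5],"angular":[0,0,0]},
])

```text
t: 25.65
position: [0.3823, 0.1615, 0.1107]
tool_rot: [0.046, 1.571, -2.878]
wrist_force: [-0.3, 1.1, -1.8]
finger_gap: 0.083
```

```bash
python3 - <<'E'
from h import *
from workcell import *
to((.441,.161,.107,-78))
r=read_camera("top");np.savez("top7.npz",**r);T=Cam(r)
r=read_camera("side");np.savez("side7.npz",**r);S=Cam(r)
h=np.array([.520,.1776]);k=np.array([.46,.1776])
print("T pin hi tip, lo tip, knuckle top hi, lo",T.proj([[*h,.116],[*h,.041],[*k,.154],[*k,.079]]).round(1).tolist())
print("S",S.proj([[*h,.116],[*h,.041],[*k,.154],[*k,.079]]).round(1).tolist())
crops("pics/c7.png",[(T,262,215),(S,265,220)],8,400,600)
E
```

```text
t 25.65 p [0.3823 0.1615 0.1107] az -77.6 tilt 0.01 q6 1.59 q [ 0.23  0.21  2.   -0.    0.93  1.59] gap 0.71 F [-0.3  1.1 -1.8]
(0.441, 0.161, 0.107) tr [ 0.37  1.31 -5.72] ang [ 0.007  0.    -0.   ]
T pin hi tip, lo tip, knuckle top hi, lo [[285.1, 245.6], [287.0, 251.1], [284.3, 267.9], [286.3, 272.3]]
S [[298.2, 251.4], [298.2, 273.4], [315.6, 243.1], [315.4, 265.8]]
```

View pics/c7.png

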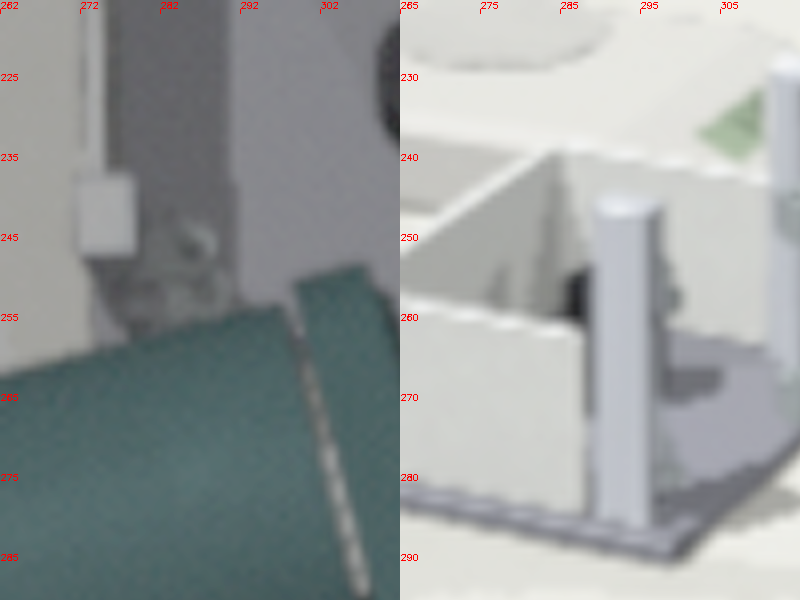

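```bash
python3 - <<'E'
from h import *
Z=[]
for f in("top0","top1","top2","top3","top5"):
    T=load(f+".npz");Z.append(T.z[236:258,276:298])
print([np.round(z.mean(),3) for z in Z])
T.z=np.array(T.z);T.z[236:258,276:298]=np.median(Z,0) ;P=T.cloud()[236:258,276:298]
print("rows 238-256, cols 279-293 z mm");print((P[2:20,3:17,2]*1000).round().astype(int))
for a,b in((.088,.11),(.11,.125),(.015,.05)):
    q=P[(P[...,2]>a)&(P[...,2]<b)&(P[...,1]<.192)&(P[...,1]>.163)];print(a,len(q),q.mean(0).round(4),q.min(0).round(4),q.max(0).round(4))
S=load("side7.npz");C=S.cloud();k=C[225:290,295:345].reshape(-1,3)
for z in np.arange(.055,.17,.01):
    q=k[(k[:,2]>z)&(k[:,2]<z+.01)&(k[:,0]<.50)&(k[:,0]>.28)&(k[:,1]>.1)&(k[:,1]<.2)]
    if len(q): i=np.argsort(-q[:,0])[:6];print(z.round(3),len(q),"xmax",np.sort(q[:,0])[-3:].round(3),q[i].mean(0).round(4))
E
```

```text
[np.float32(1.422), np.float32(1.425), np.float32(1.425), np.float32(1.422), np.float32(1.419)]
rows 238-256, cols 279-293 z mm
[[ 12  13  11  10  10  11  13  13  15  13  11  15  11  13]
 [125  13  13  13  13  13  14  13  12  12  12  14  12  12]
 [129  16  13  15  13  12  11  14  12  14  13  12  11  15]
 [126  14  13  11  14  11   9  14  13  13  11   9  13  13]
 [131  96  13  11  11  11  11  13  13  13  10  14  12  10]
 [130  96  11  10  15  15   9  15  13  11  12  15  11  12]
 [130 102  99  99 103 104 101 101  99  14  14  12  11  13]
 [133 101 100 100  99 114 114 115  99  99  11  13  11  12]
 [135 100 102 102 100 107 114 117 103 100  11  12  11  12]
 [134 100 102 102 100 100 109 110 101 102   7  13  13  14]
 [124 104 102  99 102 101 102 101  99 101  11  14  11  13]
 [109 102 103 100 101  98 101  99  99  25  24  10  12  15]
 [101  98  94  96  95  96  30  24  43  38  24  27  13  13]
 [ 83  85  70  34  23  26  25  37  41  41  24  22  14  13]
 [ 67  70  67  33  23  27  27  27  40  36  25  24  12  14]
 [ 55  57  54  35  21  24  25  26  26  24  25  28  15  14]
 [ 40  44  40  32  23  28  2
[... 305 characters left out ...]
17 0.1917 0.0427]
0.055 77 xmax [0.461 0.465 0.467] [0.4605 0.1837 0.0615]
0.065 105 xmax [0.464 0.467 0.467] [0.464  0.1814 0.0723]
0.075 84 xmax [0.463 0.463 0.466] [0.462 0.181 0.077]
0.085 78 xmax [0.446 0.447 0.448] [0.4463 0.1782 0.0902]
0.095 84 xmax [0.446 0.448 0.45 ] [0.4464 0.1773 0.1009]
0.105 72 xmax [0.445 0.447 0.447] [0.445  0.178  0.1102]
0.115 83 xmax [0.447 0.447 0.448] [0.4462 0.1794 0.1204]
0.125 76 xmax [0.448 0.452 0.468] [0.4505 0.18   0.1313]
0.135 90 xmax [0.462 0.464 0.465] [0.4611 0.1861 0.1392]
0.145 104 xmax [0.466 0.468 0.469] [0.4659 0.1766 0.1503]
0.155 79 xmax [0.446 0.447 0.453] [0.4451 0.1791 0.1586]
0.165 58 xmax [0.444 0.444 0.447] [0.4427 0.1785 0.1679]
```

arm_command([
  {"translation":[0,0.5,-1.5],"angular":[0,0,0]},
  {"translation":[0,0.9,-3],"angular":[0,0,0]},
  {"translation":[0,1.2,-4.5],"angular":[0,0,0]},
  {"translation":[0,1.4,-6],"angular":[0,0,0]},
  {"translation":[0,1.4,-6],"angular":[0,0,0]},
  {"translation":[0,1.4,-6],"angular":[0,0,0]},
  {"translation":[0,1.4,-6],"angular":[0,0,0]},
  {"translation":[0,1.4,-6],"angular":[0,0,0]},
  {"translation":[0,1.4,-6],"angular":[0,0,0]},
  {"translation":[0,1.4,-6],"angular":[0,0,0]},
])

```text
t: 27.0
position: [0.4441, 0.1599, 0.1108]
tool_rot: [2.303, 1.571, -0.623]
wrist_force: [-0.1, 0.2, -2.0]
finger_gap: 0.079
```

```bash
python3 - <<'E'
from h import *
from workcell import *
to((.4435,.1605,.0767,-77.6))
cs=[Cam(read_camera("side")) for _ in range(3)];S=cs[0];S.z=np.median([c.z for c in cs],0)
np.savez("side8.npz",color=S.c,z_map=S.z,intrinsics=S.K,D=S.D,R=S.R,t=S.t)
C=S.cloud();k=C[225:290,285:345].reshape(-1,3)
for z in np.arange(.055,.17,.01):
    q=k[(k[:,2]>z)&(k[:,2]<z+.01)&(k[:,0]<.56)&(k[:,0]>.34)&(k[:,1]>.1)&(k[:,1]<.195)]
    if len(q): i=np.argsort(-q[:,0])[:6];print(z.round(3),len(q),"xmax",np.sort(q[:,0])[-3:].round(3),q[i].mean(0).round(4))
T=Cam(read_camera("top"));P=T.cloud();print((P[236:258,276:298,2]*1000).round().astype(int))
E
```

```text
t 27.0 p [0.4441 0.1599 0.1108] az -77.7 tilt 0.01 q6 1.55 q [ 0.2   0.29  1.89 -0.    0.97  1.55] gap 0.67 F [-0.1  0.2 -2. ]
(0.4435, 0.1605, 0.0767) tr [ 3.41 -0.07  0.04] ang [-0.001 -0.    -0.   ]
0.055 127 xmax [0.514 0.515 0.516] [0.5137 0.182  0.0615]
0.065 141 xmax [0.515 0.517 0.52 ] [0.5153 0.1813 0.0707]
0.075 125 xmax [0.514 0.514 0.522] [0.5145 0.1817 0.0777]
0.085 132 xmax [0.508 0.512 0.514] [0.5085 0.1818 0.0908]
0.095 143 xmax [0.515 0.518 0.519] [0.5146 0.1802 0.0991]
0.105 123 xmax [0.513 0.515 0.519] [0.5114 0.1818 0.1098]
0.115 138 xmax [0.507 0.507 0.519] [0.5077 0.1776 0.1196]
0.125 129 xmax [0.505 0.507 0.509] [0.5054 0.1764 0.1296]
0.135 142 xmax [0.527 0.528 0.533] [0.5251 0.1855 0.143 ]
0.145 159 xmax [0.527 0.527 0.529] [0.5263 0.1786 0.1504]
0.155 130 xmax [0.507 0.508 0.509] [0.5053 0.1766 0.1593]
0.165 99 xmax [0.505 0.507 0.508] [0.5045 0.175  0.1671]
[[ 556  553  555  553  555  555  554  557  557  553  554  557  555  557
   557  556  557  556  554  554  556  559]
 [ 555  553  555  556  552  557  553  556  556  557  557  557  555  556
   557  554  557
[... 1627 characters left out ...]
551  551]
 [ 555  553  555  553  554  553  552  554  551  551  549  554  551  551
   550  549  550  552  550  548  550  551]
 [ 554  552  553  553  551  552  552  552  553  553  550  551  552  553
   549  550  550  546  552  553  550  551]
 [ 554  553  553  553  550  553  553  549  551  551  551  550  550  550
   549  549  548  548  549  547  546  550]
 [ 551  552  550  551  552  548  551  551  549  551  551  548  551  553
   548  547  545  546  546  548  548  545]
 [ 552  549  550  549  550  546  550  549  550  551  548  550 1445  549
   548  548  545  546  547  547  546  546]
 [ 547  550  549  546  549  549  550  548  547  547  547  548  546  550
   547  546  548  549  544  544  544  546]]
```

arm_command([
  {"translation":[0.8,-0.05,0],"angular":[0,0,0]},
  {"translation":[1.4,-0.05,0],"angular":[0,0,0]},
  {"translation":[1.6,-0.05,0],"angular":[0,0,0]},
  {"translation":[1.8,-0.05,0],"angular":[0,0,0]},
  {"translation":[2.0,-0.05,0],"angular":[0,0,0]},
  {"translation":[2.2,-0.05,0],"angular":[0,0,0]},
  {"translation":[2.4,-0.05,0],"angular":[0,0,0]},
  {"translation":[2.4,-0.05,0],"angular":[0,0,0]},
  {"translation":[2.4,-0.05,0],"angular":[0,0,0]},
  {"translation":[2.4,-0.05,0],"angular":[0,0,0]},
])

```text
t: 28.45
position: [0.4441, 0.1604, 0.0868]
tool_rot: [2.557, 1.571, -0.369]
wrist_force: [-0.3, -0.5, -2.3]
finger_gap: 0.087
```

arm_command([
  {"translation":[0.2,0,0],"angular":[0,0,0]},
  {"translation":[0.4,0,0],"angular":[0,0,0]},
  {"translation":[0.6,0,0],"angular":[0,0,0]},
  {"translation":[0.8,0,0],"angular":[0,0,0]},
  {"translation":[0.9,0,0],"angular":[0,0,0]},
  {"translation":[1.0,0,0],"angular":[0,0,0]},
  {"translation":[1.0,0,0],"angular":[0,0,0]},
  {"translation":[1.0,0,0],"angular":[0,0,0]},
  {"translation":[1.0,0,0],"angular":[0,0,0]},
  {"translation":[1.0,0,0],"angular":[0,0,0]},
])

```text
t: 29.7
position: [0.444, 0.1604, 0.0768]
tool_rot: [2.119, 1.571, -0.807]
wrist_force: [0.6, 0.0, -1.3]
finger_gap: 0.082
```

arm_command([
  {"translation":[0,0,0],"angular":[0,0,0]},
  {"translation":[0,0,0],"angular":[0,0,0]},
  {"translation":[0,0,0],"angular":[0,0,0]},
  {"translation":[0,0,0],"angular":[0,0,0]},
  {"translation":[0,0,0],"angular":[0,0,0]},
  {"translation":[0,0,0],"angular":[0,0,0]},
  {"translation":[0,0,0],"angular":[0,0,0]},
  {"translation":[0,0,0],"angular":[0,0,0]},
  {"translation":[0,0,0],"angular":[0,0,0]},
  {"translation":[0,0,0],"angular":[0,0,0]},
], jaw=1.6, newtons=20)

```text
t: 30.95
position: [0.444, 0.1604, 0.0767]
tool_rot: [0.797, 1.571, -2.129]
wrist_force: [0.1, 0.6, 0.8]
finger_gap: 0.188
```

```bash
python3 - <<'E'
from h import *
from workcell import *
cs=[Cam(read_camera("side")) for _ in range(3)];S=cs[0];S.z=np.median([c.z for c in cs],0)
np.savez("side9.npz",color=S.c,z_map=S.z,intrinsics=S.K,D=S.D,R=S.R,t=S.t)
C=S.cloud();k=C[225:310,285:345].reshape(-1,3)
for z in np.arange(.02,.15,.005):
    q=k[(k[:,2]>z)&(k[:,2]<z+.005)&(k[:,0]<.56)&(k[:,0]>.34)&(k[:,1]>.1)&(k[:,1]<.195)]
    if len(q): print(z.round(3),len(q),"xmax",np.sort(q[:,0])[-3:].round(3))
crops("pics/c8.png",[(S,280,220)],8,480,600)
print(S.proj([[.52,.1772,.025],[.52,.1772,.043],[.52,.1772,.1],[.52,.1772,.118]]).round(1).tolist())
# swing: tool on circle about hinge
o,p,R=pose();h=np.array([.520,.1772]);d=p[:2]-h;print(np.hypot(*d),np.degrees(np.arctan2(d[1],d[0])))
for a in np.r_[np.arange(8,85,8),80,81,82,83]:
    A=np.radians(a);r=h+np.array([[np.cos(A),-np.sin(A)],[np.sin(A),np.cos(A)]])@d-p[:2]
    print(a,(R.T@np.r_[r,0]*100).round(2),"ang",-A.round(3))
to()
E
```

```text
0.02 52 xmax [0.514 0.514 0.517]
0.025 75 xmax [0.512 0.513 0.514]
0.03 62 xmax [0.513 0.514 0.517]
0.035 74 xmax [0.514 0.515 0.515]
0.04 66 xmax [0.516 0.518 0.522]
0.045 64 xmax [0.505 0.507 0.512]
0.05 65 xmax [0.505 0.505 0.513]
0.055 62 xmax [0.507 0.512 0.515]
0.06 65 xmax [0.507 0.508 0.513]
0.065 62 xmax [0.501 0.506 0.514]
0.07 60 xmax [0.502 0.503 0.507]
0.075 68 xmax [0.506 0.507 0.512]
0.08 69 xmax [0.502 0.507 0.513]
0.085 64 xmax [0.503 0.505 0.51 ]
0.09 68 xmax [0.513 0.514 0.514]
0.095 73 xmax [0.512 0.512 0.513]
0.1 63 xmax [0.512 0.514 0.514]
0.105 69 xmax [0.512 0.513 0.514]
0.11 67 xmax [0.515 0.517 0.518]
0.115 72 xmax [0.521 0.523 0.525]
0.12 61 xmax [0.5   0.502 0.503]
0.125 72 xmax [0.5   0.501 0.504]
0.13 48 xmax [0.5   0.502 0.505]
0.135 13 xmax [0.443 0.45  0.451]
0.14 15 xmax [0.529 0.534 0.537]
0.145 7 xmax [0.434 0.435 0.441]
[[298.3, 278.0], [298.3, 272.8], [298.2, 256.1], [298.2, 250.8]]
0.07787394117068361 -167.49799168535162
8 [ 0.    1.08 -0.08] ang -0.14
16 [ 0.    2.15 -0.31] ang -0.279
24 [ 0.    3.17 -0.68] ang -0.419
32 [ 0.    4.12 -1.2 ] ang -0.559
40 [ 0.    5.   -1.84] ang -0.698
48 [ 0.    5.78 -2.59] ang -0.838
56 [ 0.    6.45 -3.45] ang -0.977
64 [ 0.    6.99 -4.39] ang -1.117
72 [ 0.    7.39 -5.4 ] ang -1.257
80 [ 0.    7.65 -6.46] ang -1.396
80 [ 0.    7.65 -6.46] ang -1.396
81 [ 0.    7.67 -6.59] ang -1.414
82 [ 0.    7.69 -6.73] ang -1.431
83 [ 0.    7.71 -6.86] ang -1.449
t 31.1 p [0.444  0.1603 0.0767] az -77.7 tilt 0.01 q6 1.56 q [ 0.2   0.34  1.92 -0.    0.88  1.56] gap 1.61 F [-0.5  0.   0.6]
```

View pics/c8.png

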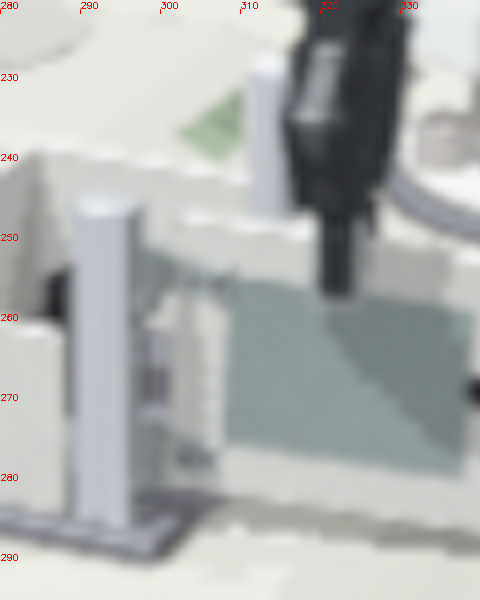

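arm_command([
  {"translation":[0,1.08,-0.08],"angular":[-0.14,0,0]},
  {"translation":[0,2.15,-0.31],"angular":[-0.279,0,0]},
  {"translation":[0,3.17,-0.68],"angular":[-0.419,0,0]},
  {"translation":[0,4.12,-1.2],"angular":[-0.559,0,0]},
  {"translation":[0,5.0,-1.84],"angular":[-0.698,0,0]},
  {"translation":[0,5.78,-2.59],"angular":[-0.838,0,0]},
  {"translation":[0,6.45,-3.45],"angular":[-0.977,0,0]},
  {"translation":[0,6.99,-4.39],"angular":[-1.117,0,0]},
  {"translation":[0,6.99,-4.39],"angular":[-1.117,0,0]},
  {"translation":[0,6.99,-4.39],"angular":[-1.117,0,0]},
])

```text
t: 32.35
position: [0.5012, 0.1015, 0.0766]
tool_rot: [-1.252, 1.57, -3.064]
wrist_force: [0.1, 0.6, -0.6]
finger_gap: 0.184
```

```bash
python3 - <<'E'
from h import *
to()
o,p,R=pose();h=np.array([.520,.1772]);d=p[:2]-h
for a in range(4,29,4):
    A=np.radians(a);r=h+np.array([[np.cos(A),-np.sin(A)],[np.sin(A),np.cos(A)]])@d-p[:2]
    print(a,(R.T@np.r_[r,0]*100).round(2),"ang",-A.round(3),(p[:2]+r).round(4))
E
```

```text
t 32.35 p [0.5012 0.1015 0.0766] az -13.8 tilt 0.05 q6 0.31 q [ 0.06  0.39  1.84 -0.    0.92  0.31] gap 1.57 F [ 0.1  0.6 -0.6]
4 [-0.    0.54 -0.02] ang -0.07 [0.5065 0.1004]
8 [-0.    1.09 -0.07] ang -0.14 [0.5119 0.0996]
12 [-0.    1.62 -0.17] ang -0.209 [0.5173 0.0993]
16 [-0.    2.15 -0.3 ] ang -0.279 [0.5228 0.0993]
20 [-0.    2.67 -0.46] ang -0.349 [0.5282 0.0997]
24 [-0.    3.17 -0.67] ang -0.419 [0.5336 0.1004]
28 [-0.    3.66 -0.9 ] ang -0.489 [0.5389 0.1015]
```

arm_command([
  {"translation":[0,0.54,-0.02],"angular":[-0.07,0,0]},
  {"translation":[0,1.09,-0.07],"angular":[-0.14,0,0]},
  {"translation":[0,1.62,-0.17],"angular":[-0.209,0,0]},
  {"translation":[0,1.9,-0.23],"angular":[-0.245,0,0]},
  {"translation":[0,2.15,-0.3],"angular":[-0.279,0,0]},
  {"translation":[0,2.3,-0.34],"angular":[-0.28,0,0]},
  {"translation":[0,2.4,-0.37],"angular":[-0.28,0,0]},
  {"translation":[0,2.5,-0.4],"angular":[-0.28,0,0]},
  {"translation":[0,2.5,-0.4],"angular":[-0.28,0,0]},
  {"translation":[0,2.5,-0.4],"angular":[-0.28,0,0]},
])

```text
t: 33.6
position: [0.527, 0.0994, 0.0767]
tool_rot: [-1.167, 1.571, -2.696]
wrist_force: [-0.1, -0.2, 0.3]
finger_gap: 0.188
```

```bash
cat > chk.py <<'E'
from h import *
from workcell import *
to()
S=Cam(read_camera("side"));C=S.cloud()
q=C[(C[...,2]>.04)&(C[...,2]<.13)&(C[...,1]>.03)&(C[...,1]<.16)&(C[...,0]>.4)&(C[...,0]<.60)]
for y in np.arange(.03,.16,.01):
    k=q[(q[:,1]>y)&(q[:,1]<y+.01)&(q[:,2]>.05)&(q[:,2]<.12)]
    if len(k): print(y.round(2),len(k),np.percentile(k[:,0],[5,25,50,75]).round(4))
T=Cam(read_camera("top"));P=T.cloud()
for y in np.arange(.02,.17,.01):
    k=P[(P[...,2]>.125)&(P[...,2]<.145)&(P[...,1]>y)&(P[...,1]<y+.01)&(P[...,0]>.48)&(P[...,0]<.55)]
    if len(k): print("top",y.round(2),len(k),k.mean(0).round(4),np.ptp(k[:,0]).round(3))
k=P[205:240,300:335].reshape(-1,3);k=k[(k[:,2]>.085)&(k[:,2]<.115)];print("vial",len(k),np.median(k,0) if len(k) else 0)
a=(255*(np.hstack([cv2.resize(c.c[v:v+90,u:u+100,::-1],None,fx=4,fy=4,interpolation=cv2.INTER_CUBIC) for c,u,v in((T,262,185),(S,255,215))])/255.)**.6).astype(np.uint8);cv2.imwrite("pics/end.png",a)
E
python3 chk.py
```

```text
t 33.6 p [0.527  0.0994 0.0767] az 2.4 tilt 0.01 q6 0.02 q [ 0.06  0.42  1.78 -0.    0.94  0.02] gap 1.6 F [-0.1 -0.2  0.3]
0.03 28 [0.5035 0.5152 0.5168 0.5181]
0.04 34 [0.5023 0.5129 0.5164 0.5171]
0.05 28 [0.5052 0.5155 0.5163 0.5179]
0.06 26 [0.5146 0.5159 0.5175 0.5182]
0.07 18 [0.5153 0.5161 0.5172 0.5178]
0.08 20 [0.5129 0.5154 0.5159 0.5181]
0.09 23 [0.5139 0.5157 0.5172 0.5181]
0.1 35 [0.5051 0.5124 0.5154 0.517 ]
0.11 42 [0.5132 0.5155 0.5173 0.5195]
0.12 41 [0.5146 0.5163 0.5176 0.5195]
0.13 21 [0.5144 0.5156 0.5164 0.5178]
0.14 30 [0.5143 0.5165 0.5177 0.5185]
0.15 34 [0.5145 0.5164 0.5168 0.5182]
top 0.03 2 [0.52   0.0379 0.1279] 0.004
top 0.04 19 [0.5223 0.0453 0.1301] 0.008
top 0.05 15 [0.522  0.0558 0.1297] 0.009
top 0.06 13 [0.5218 0.0648 0.1306] 0.009
top 0.07 1 [0.5189 0.0715 0.1308] 0.0
top 0.12 2 [0.5192 0.129  0.1295] 0.002
top 0.13 15 [0.5211 0.1352 0.1318] 0.008
top 0.14 16 [0.5215 0.1445 0.1318] 0.007
top 0.15 8 [0.5214 0.1516 0.1331] 0.007
vial 0 0
```

arm_command([
  {"translation":[0,0.1,0],"angular":[0,0,0]},
  {"translation":[0,0.2,0],"angular":[0,0,0]},
  {"translation":[0,0.3,0],"angular":[0,0,0]},
  {"translation":[0,0.35,0],"angular":[0,0,0]},
  {"translation":[0,0.35,0],"angular":[0,0,0]},
  {"translation":[0,0.35,0],"angular":[0,0,0]},
  {"translation":[0,0.35,0],"angular":[0,0,0]},
  {"translation":[0,0.35,0],"angular":[0,0,0]},
  {"translation":[0,0.35,0],"angular":[0,0,0]},
  {"translation":[0,0.35,0],"angular":[0,0,0]},
])

```text
t: 34.95
position: [0.5295, 0.0995, 0.0765]
tool_rot: [-1.496, 1.569, -3.025]
wrist_force: [-5.3, -0.4, 1.8]
finger_gap: 0.19
```

arm_command([
  {"translation":[0,-0.3,0],"angular":[0,0,0]},
  {"translation":[0,-0.3,0],"angular":[0,0,0]},
  {"translation":[0,-0.3,0],"angular":[0,0,0]},
  {"translation":[0,-0.3,0],"angular":[0,0,0]},
  {"translation":[-2,-0.3,0],"angular":[0,0,0]},
  {"translation":[-6,-0.3,0],"angular":[0,0,0]},
  {"translation":[-11,-0.3,0],"angular":[0,0,0]},
  {"translation":[-15,-0.3,-6],"angular":[0,0,0]},
  {"translation":[-15,-0.3,-12],"angular":[0,0,0]},
  {"translation":[-15,-0.3,-18],"angular":[0,0,0]},
], jaw=2.8)

```text
t: 36.2
position: [0.521, 0.2779, 0.2281]
tool_rot: [1.834, 1.568, 0.304]
wrist_force: [1.6, -0.8, 0.1]
finger_gap: 0.328
```

arm_command([
  {"translation":[0,0,-6],"angular":[0,0,0]},
  {"translation":[0,0,-12],"angular":[0,0,0]},
  {"translation":[0,0,-12],"angular":[0,0,0]},
  {"translation":[0,0,-12],"angular":[0,0,0]},
  {"translation":[0,0,-12],"angular":[0,0,0]},
  {"translation":[0,0,-12],"angular":[0,0,0]},
  {"translation":[0,0,-12],"angular":[0,0,0]},
  {"translation":[0,0,-12],"angular":[0,0,0]},
  {"translation":[0,0,-12],"angular":[0,0,0]},
  {"translation":[0,0,-12],"angular":[0,0,0]},
])

```text
t: 37.45
position: [0.5152, 0.396, 0.2267]
tool_rot: [-0.186, 1.571, -1.716]
wrist_force: [-0.4, -0.5, 0.4]
finger_gap: 0.33
```

```bash
python3 chk.py
```

```text
t 37.45 p [0.5152 0.396  0.2267] az 2.4 tilt 0.01 q6 0.51 q [ 0.55  0.41  1.36 -0.    1.37  0.51] gap 2.81 F [-0.4 -0.5  0.4]
0.03 34 [0.5067 0.5172 0.5191 0.5208]
0.04 26 [0.5021 0.5163 0.5193 0.52  ]
0.05 27 [0.5167 0.5179 0.5194 0.5197]
0.06 26 [0.5166 0.5178 0.5183 0.5191]
0.07 27 [0.515  0.5174 0.5191 0.5201]
0.08 30 [0.5157 0.5181 0.519  0.5204]
0.09 26 [0.5161 0.5177 0.5185 0.5192]
0.1 28 [0.5163 0.5177 0.5192 0.5199]
0.11 38 [0.516  0.5183 0.5196 0.5897]
0.12 36 [0.5154 0.5174 0.5195 0.5209]
0.13 20 [0.5151 0.5164 0.5177 0.519 ]
0.14 37 [0.5147 0.5162 0.5178 0.5186]
0.15 30 [0.5149 0.5166 0.5177 0.5191]
top 0.02 8 [0.5293 0.0248 0.1437] 0.029
top 0.03 19 [0.5321 0.0359 0.1384] 0.032
top 0.04 17 [0.5236 0.0447 0.1288] 0.009
top 0.05 10 [0.5242 0.0553 0.1292] 0.005
top 0.06 12 [0.5235 0.0656 0.1296] 0.007
top 0.07 15 [0.5229 0.0748 0.1308] 0.008
top 0.08 15 [0.5229 0.0845 0.13  ] 0.008
top 0.09 16 [0.5229 0.0942 0.1316] 0.007
top 0.1 20 [0.5233 0.105  0.1308] 0.008
top 0.11 16 [0.523  0.1157 0.1334] 0.009
top 0.12 16 [0.5234 0.1253 0.1324] 0.009
top 0.13 13 [0.522  0.1348 0.1328] 0.006
top 0.14 15 [0.5218 0.1444 0.1315] 0.007
top 0.15 18 [0.5217 0.1546 0.1336] 0.007
top 0.16 5 [0.5213 0.1614 0.1334] 0.007
vial 36 [0.58315314 0.0991797  0.09843127]
```

View pics/end.png

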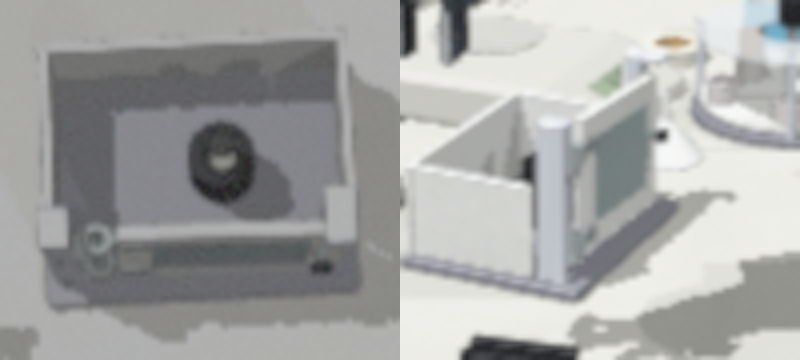

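```bash
python3 -c "
from workcell import *
print(close_job())"
```

```text
the job is handed in; nothing more can be done
None
```

The job is handed in, with no verdict reported. My last checks show the vial seated, the door hung and shut, and the gripper clear of everything at about 37 s of the 72 s allowed.

**What I did**
- I turned the carousel about 66° counter-clockwise by its knob. That brought the vial within about 4 mm of the middle of the open front.
- I moved the vial into the reader's socket and hung the door while it stood about 80° open. I then swung it shut until it met the stop with about 5 N.

**Last checks**
- **Vial:** its top measured 98 mm above the bench, which means it is fully down. It stood within about 1 mm of the socket centre measured from the picture.
- **Door:** the top edge measured 129–134 mm above the bench at the end (135 mm when seated). The knuckles looked fully down just after hanging. The free edge is within about 2 mm of the doorway plane, under the lip.
- **Cork:** it was still in its cup after the turn. I did not measure it again, but the arm did not go back to the carousel once the vial was out.
- **Bystanders:** the arm's path did not go near the marker, tape or screwdriver, and it passed well above the funnel. I did not measure their final positions.

**What disagreed or failed**
- The reported TCP sat about 30 mm beyond the real fingertips along the fingers. My first grip therefore closed in the air just above the knob and turned nothing. I found the offset from the depth images and corrected every later height for it.
- The two cameras, and my different fits of the same parts, disagreed by 1–3 mm, mostly on where the hinge knuckles stood. Both knuckles still went onto the pins with no extra force.

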